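# Nest the empty parts bins on the return slide and send it home

### The job

Clear this stores bench: put every steel coupling, from the large bin and from the bench, into the blue stock box, and nest the empty green bins flat on the floor of the sliding tray, largest first, each smaller bin dropped upright right down inside the larger one. When all the bins are nested, push the tray by the middle of its yellow plate (it binds if pushed off-centre) until it is fully home against the stop. Leave the oil bottle and the wrench alone.

Things in the scene. Friction and masses are not known exactly. Their poses are not given: they have to be found in the camera images.
- bin_large_mid (a point): The large open green bin, 170 mm long (x) x 110 wide (y) x 60 high, walls and floor 4 mm, with an upright yellow grip tab (8 mm thick along x, 40 wide) on its -x end wall, flush with its outer face and rising 30 mm above the rim; about 240 g. The point is at its centre, half-way up (30 mm above its underside, tab not counted); z up. Up to two couplings may be standing in it at the start.
- bin_medium_mid (a point): The medium open green bin, 122 mm long (x) x 86 wide (y) x 55 high, walls and floor 4 mm, with an upright yellow grip tab (8 mm thick along x, 40 wide) on its -x end wall, flush with its outer face and rising 30 mm above the rim; about 150 g. The point is at its centre, half-way up (27.5 mm above its underside, tab not counted); z up. It fits inside the large bin. May be absent.
- bin_small_mid (a point): The small open green bin, 74 mm long (x) x 62 wide (y) x 50 high, walls and floor 4 mm, with an upright yellow grip tab (8 mm thick along x, 40 wide) on its -x end wall, flush with its outer face and rising 30 mm above the rim; about 90 g. The point is at its centre, half-way up (25 mm above its underside, tab not counted); z up. It fits inside the medium bin (and the large one). May be absent.
- tray_floor (a point): Centre of the top of the sliding tray's floor, 22 mm above the bench. x points in the pushing direction (to home), z up. Room on it: 228 mm (x) x 124 mm (y), inside lips 5 mm high on the far end and both sides, and a yellow push plate on the -x end. It runs between toothed green cheeks 30 mm high, outer faces 90 mm either side of the centre line, to a yellow stop.
- push_plate (a point): Middle of the outer (-x) face of the tray's push plate, on the centre line (black stripe), 50 mm above the bench. Plate 8 mm thick (x), 140 wide (y), spans 16 to 80 mm above the bench. Axes as tray_floor. Pushed within 10 mm of the stripe the tray runs freely at about 5 N; pushed well off it, it skews about 2 degrees, catches on the side teeth and stops; to free it, pinch the plate and draw it back 10 mm.
- tray (a joint): How far the tray has been pushed in (m), 0 fully out, 0.150 home against the stop at the far end. It stays where it is left.
- stock_floor (a point): Centre of the inner floor (4 mm above the bench) of the fixed blue stock box, outside 200 mm (x) x 130 mm (y) x 55 mm high, walls 4 mm, open on top.
- coupling1_mid (a point): Steel hexagonal pipe coupling, 40 mm across the flats (one pair of flats faces its +-y; 46 mm across the corners), 55 mm long along its z, about 250 g, standing at the start. The point is at its centre. May be absent. If present it starts inside the large bin.
- coupling2_mid (a point): Steel hexagonal pipe coupling, 40 mm across the flats (one pair of flats faces its +-y; 46 mm across the corners), 55 mm long along its z, about 250 g, standing at the start. The point is at its centre. May be absent. If present it starts inside the large bin.
- coupling3_mid (a point): Steel hexagonal pipe coupling, 40 mm across the flats (one pair of flats faces its +-y; 46 mm across the corners), 55 mm long along its z, about 250 g, standing at the start. The point is at its centre. May be absent. If present it starts on the bench.
- coupling4_mid (a point): Steel hexagonal pipe coupling, 40 mm across the flats (one pair of flats faces its +-y; 46 mm across the corners), 55 mm long along its z, about 250 g, standing at the start. The point is at its centre. May be absent. If present it starts on the bench.
- oil_bottle: Bystander: yellow oil bottle, 60 mm across, 150 mm tall, origin at its base.
- wrench: Bystander: steel wrench lying on the bench, left of the slide.
There are look-alikes about, which are no part of the job. Leave any pink look-alike of the part that bears bin_large_mid alone.

How it is judged (in metres and radians):
On the way, in this order (a step that is already met when the one before it is completed fails the run):
1. the large bin stands flat on the tray floor, released (x of bin_large_mid in the frame of tray_floor between -0.034 and 0.034 m and y of bin_large_mid in the frame of tray_floor between -0.02 and 0.02 m and z of bin_large_mid in the frame of tray_floor between 0.022 and 0.038 m and angle between bin_large_mid's own z axis and vertical below 0.08 rad and contact force between the fingers and bin_large below 0.2 N and linear speed of bin_large below 0.03 m/s), for 0.2 s.
2. the medium bin (if there is one) is nested down inside the large one, released (x of bin_medium_mid in the frame of bin_large_mid between -0.03 and 0.03 m and y of bin_medium_mid in the frame of bin_large_mid between -0.018 and 0.018 m and z of bin_medium_mid in the frame of bin_large_mid between -0.006 and 0.009 m and angle between bin_medium_mid's own z axis and vertical below 0.08 rad and contact force between the fingers and bin_medium below 0.2 N and linear speed of bin_medium below 0.03 m/s), for 0.2 s.
3. the small bin (if there is one) is nested down inside the others, released (x of bin_small_mid in the frame of bin_large_mid between -0.06 and 0.06 m and y of bin_small_mid in the frame of bin_large_mid between -0.034 and 0.034 m and z of bin_small_mid in the frame of bin_large_mid between -0.008 and 0.011 m and x of bin_small_mid in the frame of bin_medium_mid between -0.03 and 0.03 m and y of bin_small_mid in the frame of bin_medium_mid between -0.018 and 0.018 m and z of bin_small_mid in the frame of bin_medium_mid between -0.006 and 0.009 m and angle between bin_small_mid's own z axis and vertical below 0.08 rad and contact force between the fingers and bin_small below 0.2 N and linear speed of bin_small below 0.03 m/s), for 0.2 s.
4. the tray is pushed home (value of joint tray above 0.143 m), for 0.2 s.
At the end, for the whole second after the job is handed in: Tray home (over 0.143 m); large bin flat on the tray floor (within 34 mm along, 20 mm across), medium bin on its floor (within 30 and 18 mm), small bin on the floor of the innermost (same); tilts under 0.08 rad; every coupling in the stock box; all at rest and released (all of step 1 and all of step 2 and all of step 3 and value of joint tray above 0.143 m and x of coupling1_mid in the frame of stock_floor between -0.098 and 0.098 m and y of coupling1_mid in the frame of stock_floor between -0.063 and 0.063 m and z of coupling1_mid in the frame of stock_floor between 0 and 0.075 m and linear speed of each of coupling1, coupling2, coupling3, coupling4 below 0.03 m/s and x of coupling2_mid in the frame of stock_floor between -0.098 and 0.098 m and y of coupling2_mid in the frame of stock_floor between -0.063 and 0.063 m and z of coupling2_mid in the frame of stock_floor between 0 and 0.075 m and x of coupling3_mid in the frame of stock_floor between -0.098 and 0.098 m and y of coupling3_mid in the frame of stock_floor between -0.063 and 0.063 m and z of coupling3_mid in the frame of stock_floor between 0 and 0.075 m and x of coupling4_mid in the frame of stock_floor between -0.098 and 0.098 m and y of coupling4_mid in the frame of stock_floor between -0.063 and 0.063 m and z of coupling4_mid in the frame of stock_floor between 0 and 0.075 m and velocity of joint tray below 0.02 m/s); the robot touches nothing.
It fails at once if the oil bottle was disturbed (moved more than 3 cm) (distance of oil_bottle from where it was at the start of the episode above 0.03 m).
It fails at once if the wrench was disturbed (moved more than 3 cm) (distance of wrench from where it was at the start of the episode above 0.03 m).
Of bin_medium, bin_small only 1 to 2 are there at a start; the rules pass over those that are not, and their reading is None.
Of coupling1, coupling2, coupling3, coupling4 only 2 to 4 are there at a start; the rules pass over those that are not, and their reading is None.
At some moment in a run one of coupling3, coupling4, bin_medium, bin_small, bin_large may be knocked a few centimetres aside while the robot is not near it.
It also fails if it takes over 210 s, if anything falls off the work surface, if the arm or the gripper's body presses on something with over 40 N, if the wrist force passes 120 N, or if a joint passes its speed limit or range.

### The arm

A 6-joint arm with a two-finger parallel gripper is mounted at the origin on the work surface. World frame = base frame: x ahead of the robot, y to its left, z up, the work surface at z = 0. Lengths are in mm, angles in rad, forces in N, time in s.
With the tool pointing down it reaches from about 325 to 900 mm from the base axis. Payload 3.5 kg.
Tool frame: the origin (TCP) lies at the very end of the fingers, on their centre line; the grasp point (between the pads) lies 19 mm behind it; z points along the fingers, y is the line along which they close (so a half turn about z gives the same grasp; the last joint's range is limited). The gripper opens to 85 mm and grips with 20 to 120 N. Pads are 22 mm wide; open, the fingers measure 114 mm over their backs; the gripper's body (76 mm by 85 mm) begins 54 mm behind the grasp point. The pads swing forward as they close: fully open they stand 13 mm farther back than shut.
Start: joints at [-1.395, 0.276, -0.026, 1.268, 0, 1.467], TCP at [171.989, -600.867, 231.313] pointing down, gripper open.
Joint ranges: [-3.12, 3.12], [-0.85, 1.88], [-1.08, 1.24], [-1.95, 2.15], [-1.57, 1.53], [-3.14, 3.14]. Speed limits (rad/s): [2.57, 2.57, 3.14, 3.14, 3.14, 3.14].

### API

Orientations are given as a unit quaternion [x, y, z, w].
In Python, from plant import * gives the robot as it stands. The module is installed in compiled form; this text tells all that it offers.
- The arm moves only by the tool drive_tool, never from a script. Its argument "commands" is a list that holds one entry, the list of rows, each a list of 4 numbers: the shift along the tool's x, y, z in m, then the turn about the tool's z in rad. In form: [[[tx, ty, tz, twist], ...]]. A call has 1 to 12 rows; each row shifts and turns the commanded pose from where the row before left it, along the tool's axes as they then stand; what a row does not reach is not made up. A row lasts 1/8 s, in which the tool goes at most 62.5 mm and 10.7 degrees, less where a joint would pass 70% of its speed; a pose out of reach is approached as far as the arm can. A call is refused whole if a number of a shift passes 0.0625 or a number of a turn 0.188, either way. A call with a gripper value outside its range is refused whole. "claw" is the opening, from -1 (shut) to 1 (fully open), set as the call begins (left out, the last holds). The fingers move at their own pace and stop on an object; "squeeze" is the grip in N (left out, the last holds). Time passes only in rows, so rows that do not move let the fingers close. It gives the time, the measured TCP pose, the force, the opening and the grip force at its end, in the units of the state.
- observe(): the state, without advancing time (a new reading comes with each control period).
- grab_frame(name): name is "scene" or "top"; returns a dict with "frame" (384x512x3 uint8, red, green, blue), "fx", "fy", "cx", "cy" (pixels), "distortion" ([k1, k2, p1, p2, k3] as OpenCV has them; the pictures are not rectified), "R" (3x3) and "t" (3): a world point X has camera coordinates R X + t. Camera axes: x right, y down, z forward; pixel columns grow to the right and rows downward; lengths in mm; the calibration is good to about 2 mm. A picture is of the moment at which its call begins. There is no depth.
- sign_off(): hands the job in; it is judged then, once.
Trained networks look in the newest picture that a camera, given by its name, has taken for a name from the list of things; names that differ only in an ending like _2 or _b are one class to them, and where a whole thing is asked for, a point or a joint stands for the part that bears it (a point fixed in the world has none). Each returns a list of dicts, best first, with "conf" (0 to 1); they miss things now and then, are a little off and sometimes report something else, mostly with a low value. They report only what shows in the picture. A call takes as long as a camera call. They do not tell look-alikes from the thing itself.
- find_in(query, camera): "box" ([left, top, right, bottom] in pixels, round what is visible of it).
- outline_of(query, camera): "mask" (384x512 bool, what is visible of it) and "box" ([left, top, right, bottom] in pixels, round what is visible of it).
- spot_point(query, camera): "uv" ([column, row] in pixels: a listed point, or the origin of a listed thing).
The state is a dict: "time": time; "joints": joint angles; "joint_velocities": joint speeds; "joint_efforts": joint torques, N m; "tcp_pos": TCP position; "tool_rot": TCP orientation; "ft_force": force on the tool from outside, world axes, zero at the start; "torque": the same for the moment, N m; "opening": finger opening in mm; "gripper_force": force on a finger pad.
Only numpy, scipy, OpenCV 4.12 (cv2) and the standard library are available. Lean on these libraries where they do the work, as an engineer would, in place of code of your own. Each camera call takes 0.05 s, during which the arm holds its last target. There are 200 camera calls.

## Working session

There is one attempt and no reset: what is moved stays moved. The work goes in short steps, Python scripts to look and compute and a tool call to move; the robot and the scene stay as the last step left them, time stands still between calls to the robot, and variables do not carry over. Pictures are saved under pics/ and viewed, at most 14 in all, crops included, and the job is handed in when it is done.

Besides the shell and the picture viewer there is one more tool, called after "Emit:" as name(argument=value, ...) on one line, values as JSON. drive_tool: Moves the arm, as the interface text tells. Its arguments: {"type":"object","properties":{"commands":{"type":"array"},"claw":{"type":"number"},"squeeze":{"type":"number"}},"required":["commands"]}

```bash
mkdir -p pics
cat > h.py <<'E'
from plant import *
import numpy as np, cv2
from scipy.spatial.transform import Rotation as Ro
def cam(n): 
    return grab_frame(n)
def ray(g,uv):
    K=np.array([[g['fx'],0,g['cx']],[0,g['fy'],g['cy']],[0,0,1.]])
    p=cv2.undistortPoints(np.array([[uv]],float),K,np.array(g['distortion'],float))[0,0]
    R=np.array(g['R']);t=np.array(g['t']).ravel()
    return -R.T@t, R.T@np.array([p[0],p[1],1])
def at(g,uv,z):
    o,d=ray(g,uv); return (o+d*(z-o[2])/d[2])
def proj(g,X):
    K=np.array([[g['fx'],0,g['cx']],[0,g['fy'],g['cy']],[0,0,1.]])
    return cv2.projectPoints(np.array(X,float).reshape(-1,1,3),cv2.Rodrigues(np.array(g['R'],float))[0],np.array(g['t'],float),K,np.array(g['distortion'],float))[0][:,0]
def save(g,n,box=None,s=1):
    f=g['frame']
    if box: f=f[box[1]:box[3],box[0]:box[2]]
    f=cv2.resize(f,None,fx=s,fy=s,interpolation=cv2.INTER_CUBIC)
    cv2.imwrite('pics/'+n+'.png',f[:,:,::-1])
E
python3 - <<'E'
from h import *
Z=dict(bin_large_mid=30,bin_medium_mid=27.5,bin_small_mid=25,tray_floor=22,push_plate=50,stock_floor=4,coupling1_mid=27.5,coupling3_mid=27.5,oil_bottle=0,wrench=5)
for c in('top','scene'):
    g=cam(c); save(g,c+'0',None,1.5)
    print(c,-np.array(g['R']).T@np.array(g['t']).ravel())
    for q,z in Z.items():
        for r in spot_point(q,c)[:6]:
            print(q,round(r['conf'],2),np.round(r['uv']),np.round(at(g,r['uv'],z)[:2]))
o=observe();print(o['tcp_pos'],o['tool_rot'],o['opening'],o['time'],np.round(Ro.from_quat(o['tool_rot']).as_matrix(),3))
E
```

```text
top [ 354.30111737   43.46300356 1097.70493552]
bin_large_mid 0.72 [148. 293.] [232. 320.]
bin_large_mid 0.57 [271. 138.] [645. -20.]
bin_medium_mid 0.58 [335. 130.] [ 663. -200.]
bin_small_mid 0.76 [312. 203.] [ 462. -127.]
tray_floor 0.58 [185. 186.] [518. 219.]
push_plate 0.84 [178. 227.] [403. 235.]
push_plate 0.56 [334. 130.] [ 659. -191.]
push_plate 0.35 [369. 204.] [ 451. -274.]
stock_floor 0.96 [413. 183.] [ 513. -420.]
stock_floor 0.35 [379. 115.] [ 714. -337.]
coupling3_mid 0.79 [255. 204.] [462.  30.]
oil_bottle 0.7 [375. 115.] [ 715. -326.]
wrench 0.9 [106. 175.] [555. 447.]
wrench 0.54 [268. 139.] [648. -11.]
wrench 0.5 [367. 205.] [ 453. -282.]
scene [1291.09602176  491.429911    997.61910719]
bin_large_mid 0.76 [370. 194.] [231. 315.]
bin_large_mid 0.69 [217. 244.] [643. -13.]
bin_medium_mid 0.78 [166. 228.] [ 663. -189.]
bin_small_mid 0.76 [218. 196.] [ 467. -122.]
tray_floor 0.97 [311. 246.] [515. 230.]
push_plate 0.88 [326. 212.] [396. 225.]
stock_floor 0.71 [141. 180.] [ 506. -424.]
stock_floor 0.67 [119. 229.] [ 722. -333.]
stock_floor 0.66 [166. 227.] [ 646. -207.]
stock_floor 0.45 [211. 253.] [665. -24.]
coupling3_mid 0.74 [262. 213.] [469.  44.]
oil_bottle 0.61 [119. 230.] [ 722. -333.]
wrench 0.86 [374. 285.] [551. 435.]
[ 171.9863837  -600.85721235  231.31162215] [ 9.90300770e-01  1.38940216e-01  6.67797722e-06 -1.70184006e-05] 85.36402326558505 1.1 [[ 0.961  0.275  0.   ]
 [ 0.275 -0.961  0.   ]
 [ 0.    -0.    -1.   ]]
```

View pics/top0.png

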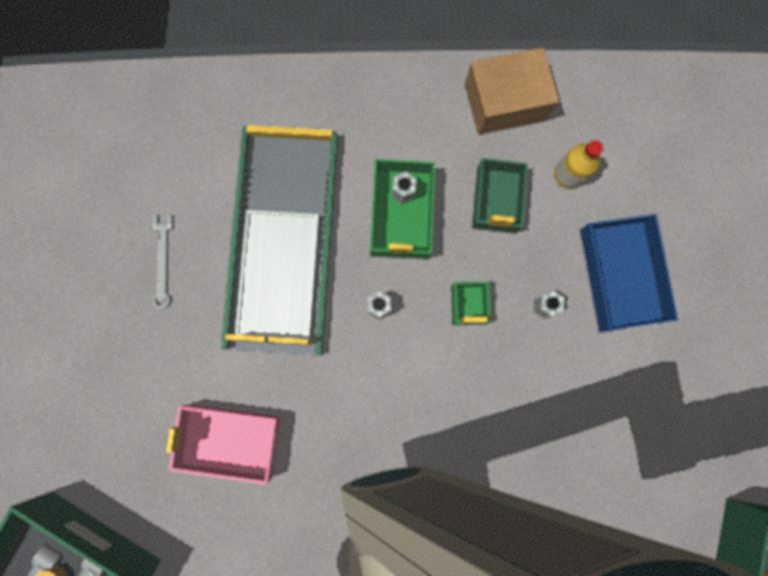

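View pics/scene0.png

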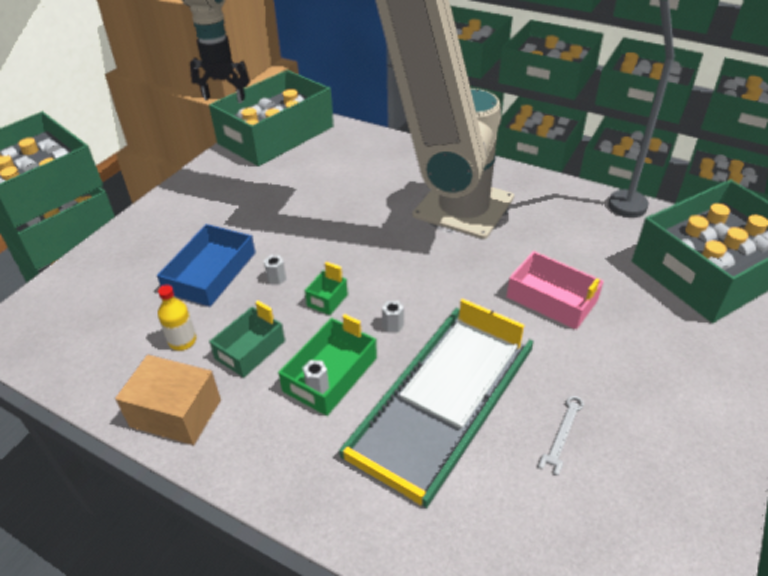

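Top view (full-res pixels):
- The target large bin is the bright green one at (269,139), with one coupling in it at (269,123). The look-alikes are the pink bin at (148,295) and the dark green shelf bins at the edges.
- The medium bin is at (333,130) and the small bin at (315,202).
- The bench couplings are at (253,203) and (369,202).
- The tray is at (185,183), the stock box at (420,182) and the wrench at (108,173).
- The bottle is at (387,110), and the brown box next to it is not part of the job.

Next I'll fit poses to the silhouettes.

```bash
cat > fit.py <<'E'
from h import *
from scipy.optimize import minimize
def boxpts(l,w,z0,z1,x0=0): return np.array([[x0+sx*l/2,sy*w/2,z] for sx in(-1,1) for sy in(-1,1) for z in(z0,z1)])
def binpts(l,w,h): return np.vstack([boxpts(l,w,0,h),boxpts(8,40,h,h+30,-l/2+4)])
hexp=np.array([[23.1*np.cos(a),23.1*np.sin(a),z] for a in np.arange(6)*np.pi/3 for z in(0,55)])
# parts are convex pieces, union drawn
SH=dict(L=[boxpts(170,110,0,60),boxpts(8,40,0,90,-81)],M=[boxpts(122,86,0,55),boxpts(8,40,0,85,-57)],S=[boxpts(74,62,0,50),boxpts(8,40,0,80,-33)],C=[hexp],B=[boxpts(200,130,0,55)],
 F=[boxpts(228,124,22,22)],P=[boxpts(8,140,16,80)])
def render(g,shape,p,z=0,s=2):
    im=np.zeros((384*s,512*s),np.uint8);c,n=np.cos(p[2]),np.sin(p[2])
    for V in SH[shape]:
        X=np.c_[c*V[:,0]-n*V[:,1]+p[0],n*V[:,0]+c*V[:,1]+p[1],V[:,2]+z]
        h=cv2.convexHull(((proj(g,X)+.5)*s-.5).astype(np.float32))
        cv2.fillConvexPoly(im,np.round(h*16).astype(np.int32),1,cv2.LINE_8,4)
    return im
def fit(shape,p0,views,z=0):
    M=[(g,cv2.resize(m.astype(np.float32),None,fx=2,fy=2,interpolation=cv2.INTER_LINEAR)>.5) for g,m in views]
    def cost(q):
        p=[q[0],q[1],q[2]/100];t=0
        for g,m in M:
            r=render(g,shape,p,z)>0; t+=1-(r&m).sum()/max(1,(r|m).sum())
        return t/len(M)
    best=None
    for dy in(-.12,.12):
        q0=np.array([p0[0],p0[1],(p0[2]+dy)*100]);sim=np.vstack([q0]+[q0+8*np.eye(3)[i]*(1.2 if i<2 else 1) for i in range(3)])
        r=minimize(cost,q0,method='Nelder-Mead',options=dict(initial_simplex=sim,maxiter=120,xatol=.1,fatol=1e-4))
        if best is None or r.fun<best.fun: best=r
    return np.round(best.x/[1,1,100],3),round(best.fun,3)
def nearest(q,c,g,X):
    u=proj(g,[X])[0];L=outline_of(q,c)
    L=[r for r in L if r['mask'].sum()>20]
    if not L: return None
    d=[np.hypot(*(np.argwhere(r['mask']).mean(0)[::-1]-u)) for r in L];i=int(np.argmin(d))
    return L[i]['mask'] if d[i]<20 else None
def yel(g):
    h=cv2.cvtColor(g['frame'],cv2.COLOR_RGB2HSV);return (h[...,0]>15)&(h[...,0]<35)&(h[...,1]>130)&(h[...,2]>90)
E
python3 - <<'E'
from fit import *
G={c:cam(c) for c in('top','scene')}
J=[('L','bin_large_mid',[645,-17,0],0),('M','bin_medium_mid',[660,-195,-.1],0),('S','bin_small_mid',[465,-125,0],0),('C','coupling3_mid',[465,37,0],0),('C','coupling3_mid',[453,-278,0],0),('B','stock_floor',[510,-422,0.1],0),('C','coupling1_mid',[690,-20,0],4)]
for s,q,p,z in J:
    V=[];only=[]
    for c,g in G.items():
        grab=grab_frame(c); m=nearest(q,c,grab,p[:2]+[30])
        if m is not None: V.append((grab,m))
    print(s,len(V),*(fit(s,p,V,z) if V else ()),[fit(s,p,[v],z) for v in V])
V=[];W=[]
for c,g in G.items():
    m=yel(g);P=proj(g,[[400,230,50]])[0];k=np.zeros(m.shape,bool);u,v=P.astype(int);k[v-35:v+35,u-40:u+40]=1
    V.append((g,m&k))
    h=cv2.cvtColor(g['frame'],cv2.COLOR_RGB2HSV);w=(h[...,1]<40)&(h[...,2]>190);n,lab,st,ce=cv2.connectedComponentsWithStats(w.astype(np.uint8))
    i=1+np.argmax(st[1:,4]*(np.hypot(*(ce[1:]-proj(g,[[515,222,22]])[0]).T)<25));W.append((g,lab==i));print(st[i],ce[i])
print('P',fit('P',[400,230,-.1],V),[fit('P',[400,230,-.1],[v]) for v in V])
print('F',fit('F',[515,222,-.1],W),[fit('F',[515,222,-.1],[v]) for v in W])
E
```

```text
L 2 [ 6.38629e+02 -9.42600e+00 -9.10000e-02] 0.149 [(array([ 6.38749e+02, -9.90900e+00, -7.90000e-02]), np.float64(0.122)), (array([ 6.36942e+02, -9.12900e+00, -7.80000e-02]), np.float64(0.167))]
M 2 [ 6.62333e+02 -1.91348e+02 -1.47000e-01] 0.066 [(array([ 6.63911e+02, -1.91259e+02, -1.44000e-01]), np.float64(0.092)), (array([ 6.61405e+02, -1.91733e+02, -1.58000e-01]), np.float64(0.035))]
S 2 [ 4.62559e+02 -1.27937e+02 -2.50000e-02] 0.081 [(array([ 4.62551e+02, -1.28455e+02, -3.00000e-02]), np.float64(0.091)), (array([ 4.61756e+02, -1.26991e+02, -5.00000e-03]), np.float64(0.051))]
C 2 [ 4.61169e+02  3.77070e+01 -5.90000e-02] 0.106 [(array([4.61522e+02, 3.63370e+01, 1.37000e-01]), np.float64(0.082)), (array([4.63973e+02, 3.99230e+01, 1.80000e-01]), np.float64(0.095))]
C 0 []
B 2 [ 5.11142e+02 -4.25335e+02  1.27000e-01] 0.041 [(array([ 5.12098e+02, -4.24927e+02,  1.17000e-01]), np.float64(0.032)), (array([ 5.09167e+02, -4.25834e+02,  1.08000e-01]), np.float64(0.045))]
C 0 []
[ 157  140   55   84 3770] [185.0066313  182.13474801]
[ 267  215   78   69 2753] [305.46785325 248.86015256]
P (array([ 4.05716e+02,  2.32341e+02, -9.20000e-02]), np.float64(0.246)) [(array([ 4.05852e+02,  2.35177e+02, -8.90000e-02]), np.float64(0.309)), (array([ 4.00216e+02,  2.29890e+02, -1.38000e-01]), np.float64(0.167))]
F (array([ 5.27915e+02,  2.19226e+02, -8.60000e-02]), np.float64(0.087)) [(array([ 5.28996e+02,  2.18643e+02, -8.60000e-02]), np.float64(0.062)), (array([ 5.23506e+02,  2.20357e+02, -9.70000e-02]), np.float64(0.102))]
```

Run:
```python
from fit import *
G={c:cam(c) for c in('top','scene')}
g=G['top'];rows=[]
for c,bx in (('top',[(253,203),(369,202),(269,138),(178,227)]),('scene',[(262,210),(183,179),(218,244),(322,214)])):
    t=[]
    for u,v in bx:
        s=[18,18,36,36][len(t)]
        t.append(cv2.resize(G[c]['frame'][v-s:v+s,u-s:u+s],(200,200),interpolation=cv2.INTER_CUBIC))
    rows.append(np.hstack(t))
cv2.imwrite('pics/m1.png',np.vstack(rows)[:,:,::-1])
# holes
for c,L in (('top',[(253,203,55),(369,202,55),(269,122,59)]),('scene',[(262,205,55),(183,174,55),(210,246,59)])):
    f=cv2.cvtColor(G[c]['frame'],cv2.COLOR_RGB2GRAY).astype(float)
    for u,v,z in L:
        w=f[v-7:v+8,u-7:u+8];yy,xx=np.mgrid[v-7:v+8,u-7:u+8];k=np.maximum(0,70-w)
        p=[(k*xx).sum()/k.sum(),(k*yy).sum()/k.sum()] if k.sum() else None
        print(c,p,p and at(G[c],p,z))
# hull fit large with green colour
V=[]
for c,g in G.items():
    h=cv2.cvtColor(g['frame'],cv2.COLOR_RGB2HSV);m=(h[...,0]>50)&(h[...,0]<75)&(h[...,1]>150)
    n,lab,st,ce=cv2.connectedComponentsWithStats(m.astype(np.uint8));i=1+np.argmax(st[1:,4]*(np.hypot(*(ce[1:]-proj(g,[[640,-12,30]])[0]).T)<15))
    k=np.zeros(m.shape,np.uint8);cv2.fillConvexPoly(k,cv2.convexHull(np.argwhere(lab==i)[:,::-1].astype(np.int32)),1)
    V.append((g,k>0));print(st[i])
SH['X']=[boxpts(170,110,0,60)]
print(fit('X',[640,-12,-.08],V),[fit('X',[640,-12,-.08],[v]) for v in V])
```

```text
top [np.float64(252.18285714285713), np.float64(202.21333333333334)] [463.8190457  37.7879121  55.       ]
top [np.float64(368.2364990689013), np.float64(201.6368715083799)] [ 457.39227725 -271.98576103   55.        ]
top [np.float64(269.1930693069307), np.float64(122.0940594059406)] [680.30857698 -13.74500935  59.        ]
scene [np.float64(261.2609819121447), np.float64(204.57364341085272)] [461.74879399  36.27114873  55.        ]
scene [np.float64(181.7556561085973), np.float64(173.42986425339367)] [ 454.72625995 -273.08357211   55.        ]
scene [np.float64(209.390243902439), np.float64(245.32682926829267)] [677.89345354 -14.93668632  59.        ]
[282 136   1   1   1]
[ 187  213   63   63 1789]
(array([ 6.37625e+02, -1.05030e+01, -3.30000e-02]), np.float64(0.533)) [(array([ 6.47856e+02, -1.04400e+00, -3.34000e-01]), np.float64(1.0)), (array([ 6.37625e+02, -1.05030e+01, -3.30000e-02]), np.float64(0.067))]
```

View pics/m1.png

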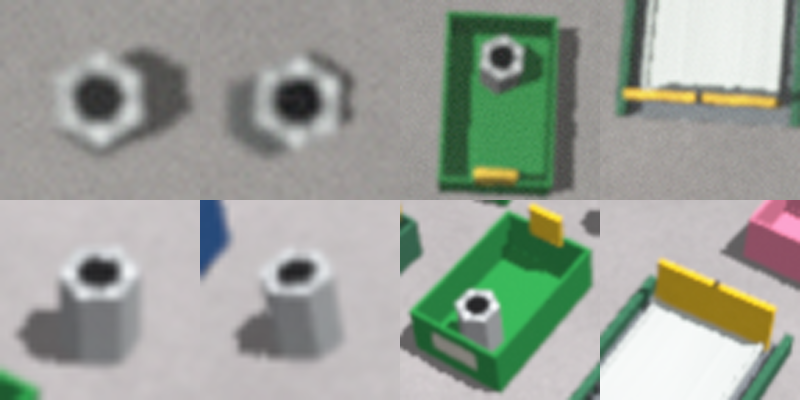

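Each coupling shows clearly and only one is in the large bin; coupling B's hexagon is turned about -15°. The green large bin, next to the medium and small ones, matches the description and the pink one doesn't. I'll start with coupling B.

Emit:
drive_tool(commands=[[[0.0454,-0.0297,0.0125,0],[0.0454,-0.0297,0.0125,0],[0.0454,-0.0297,0.0125,0],[0.0454,-0.0297,0.0125,0],[0.0454,-0.0297,0.0125,0],[0.0454,-0.0297,0.0125,0],[0.0454,-0.0297,0.0125,0],[0.0454,-0.0297,0.0125,0],[0,0,0,-0.174],[0,0,0,-0.174],[0,0,0,-0.174],[0,0,0,0]]], claw=1)

```text
time: 4.2
tcp_pos: [455.9, -272.5, 131.4]
tool_rot: [0.921, 0.389, 0.0, 0.0]
ft_force: [-0.3, 0.1, -0.2]
opening: 85.5
gripper_force: 0.0
```

```bash
cat >> h.py <<'E'
def to(x,y,z,yaw=None):
    "print tool-frame shift (m) and twist from the present pose to a world target"
    o=observe();R=Ro.from_quat(o['tool_rot']).as_matrix();p=np.array(o['tcp_pos'])
    yw=np.arctan2(R[1,0],R[0,0]);d=R.T@(np.array([x,y,z])-p)/1000
    tw=None if yaw is None else round((yw-yaw+np.pi)%(2*np.pi)-np.pi,3)
    print('t',round(o['time'],1),'pos',np.round(p,1),'yaw',round(yw,3),'q6',round(o['joints'][5],2),'open',round(o['opening'],1),'F',np.round(o['ft_force'],1),'| shift',np.round(d,4),'dist',round(np.hypot(d[0],d[1]),3),'twist',tw)
    if yaw is not None:
        c,s=np.cos(yaw),np.sin(yaw);e=np.array([x,y])-p[:2];print('  if twisted first: tx,ty',np.round([(c*e[0]+s*e[1])/1000,(s*e[0]-c*e[1])/1000],4))
E
python3 -c "
from h import *
to(456,-272.5,20,.8)"
```

```text
t 4.2 pos [ 455.9 -272.5  131.4] yaw 0.799 q6 1.68 open 85.5 F [-0.3  0.1 -0.2] | shift [0.     0.     0.1114] dist 0.0 twist -0.001
  if twisted first: tx,ty [0.     0.0001]
```

Emit:
drive_tool(commands=[[[0,0,0.037,0],[0,0,0.037,0],[0,0,0.037,0],[0,0,0,0]]])

```text
time: 4.7
tcp_pos: [453.1, -270.5, 17.7]
tool_rot: [0.921, 0.389, -0.002, -0.003]
ft_force: [-0.7, 0.7, 0.4]
opening: 85.4
gripper_force: 0.0
```

Emit:
drive_tool(commands=[[[0,0,0,0],[0,0,0,0],[0,0,0,0],[0,0,0,0],[0,0,0,0],[0,0,0,0],[0,0,-0.035,0],[0,0,-0.055,0],[0,0,0,0]]], claw=-1, squeeze=60)

```text
time: 5.82
tcp_pos: [459.5, -275.3, 115.7]
tool_rot: [0.921, 0.39, 0.003, 0.005]
ft_force: [0.4, -0.5, -2.0]
opening: 40.3
gripper_force: 61.7
```

```bash
python3 -c "
from h import *
to(451.5,-432,100,3.26)"
```

```text
t 5.8 pos [ 459.5 -275.3  115.7] yaw 0.801 q6 1.68 open 40.3 F [ 0.4 -0.5 -2. ] | shift [-0.118   0.1032  0.0167] dist 0.157 twist -2.459
  if twisted first: tx,ty [ 0.0264 -0.1546]
```

Emit:
drive_tool(commands=[[[-0.03,0.0258,0,0],[-0.03,0.0258,0,0],[-0.03,0.0258,0,0],[-0.03,0.0258,0,0],[0,0,0,-0.18],[0,0,0,-0.18],[0,0,0,-0.18],[0,0,0,-0.18],[0,0,0,-0.18],[0,0,0,-0.18],[0,0,0,-0.18]]])

```text
time: 7.2
tcp_pos: [445.6, -429.6, 108.9]
tool_rot: [0.512, 0.859, 0.0, -0.001]
ft_force: [-0.5, -0.3, -2.8]
opening: 40.4
gripper_force: 61.6
```

Emit:
drive_tool(commands=[[[0,0,0,-0.18],[0,0,0,-0.18],[0,0,0,-0.18],[0,0,0,-0.18],[0,0,0,-0.18],[0,0,0,-0.18],[0,0,0,-0.12],[0,0,0,0]]])

```text
time: 8.2
tcp_pos: [445.6, -429.7, 109.1]
tool_rot: [-0.059, 0.998, 0.001, -0.001]
ft_force: [0.1, -0.4, -3.2]
opening: 40.2
gripper_force: 61.6
```

```bash
python3 -c "
from h import *
to(451.5,-432,25,3.26)"
```

```text
t 8.2 pos [ 445.6 -429.7  109.1] yaw -3.024 q6 -0.99 open 40.2 F [ 0.1 -0.4 -3.2] | shift [-0.0057 -0.0031  0.0841] dist 0.006 twist -0.001
  if twisted first: tx,ty [-0.0056 -0.003 ]
```

Emit:
drive_tool(commands=[[[-0.0057,-0.003,0.028,0],[0,0,0.035,0],[0,0,0.02,0],[0,0,0,0],[0,0,0,0]]])

```text
time: 8.82
tcp_pos: [452.1, -432.5, 26.9]
tool_rot: [-0.059, 0.998, 0.0, -0.0]
ft_force: [-0.4, -0.6, -1.7]
opening: 39.8
gripper_force: 60.0
```

Emit:
drive_tool(commands=[[[0,0,0,0],[0,0,0,0],[0,0,0,0],[0,0,-0.03,0],[0,0,-0.05,0],[0,0,-0.04,0],[0,0,0,0]]], claw=0.45)

```text
time: 9.7
tcp_pos: [454.7, -435.5, 152.3]
tool_rot: [-0.06, 0.998, -0.004, 0.003]
ft_force: [-0.3, -0.0, 0.1]
opening: 62.0
gripper_force: 0.0
```

Run:
```python
from h import *
g=cam('top')
f=cv2.cvtColor(g['frame'],cv2.COLOR_RGB2GRAY).astype(float)
for X in ([463,37,55],[679,-14,59]):
    u,v=proj(g,[X])[0].round().astype(int)
    w=f[v-9:v+10,u-9:u+10];yy,xx=np.mgrid[v-9:v+10,u-9:u+10];k=np.maximum(0,70-w)
    print(at(g,[(k*xx).sum()/k.sum(),(k*yy).sum()/k.sum()],X[2]))
to(463,37,130,3.14)
```

```text
[463.82081593  37.59895553  55.        ]
[679.14172123 -14.99926114  59.        ]
t 9.8 pos [ 453.5 -434.1  149.7] yaw -3.022 q6 -0.99 open 61.8 F [-0.1 -1.1 -0.5] | shift [-0.0654  0.4667  0.018 ] dist 0.471 twist 0.121
  if twisted first: tx,ty [-0.0088  0.4711]
```

Emit:
drive_tool(commands=[[[-0.0072,0.0516,0,0],[-0.0072,0.0516,0,0],[-0.0072,0.0516,0,0],[-0.0072,0.0516,0,0],[-0.0072,0.0516,0,0],[-0.0072,0.0516,0,0],[-0.0072,0.0516,0,0],[-0.0072,0.0516,0,0],[-0.0072,0.0516,0,0],[0,0,0.03,0.12],[0,0,0,0]]])

```text
time: 11.12
tcp_pos: [457.7, 36.9, 114.2]
tool_rot: [-0.001, 1.0, 0.0, -0.004]
ft_force: [-1.0, 0.5, -0.3]
opening: 62.1
gripper_force: 0.0
```

```bash
python3 -c "
from h import *
to(463,37,20,3.14)"
```

```text
t 11.1 pos [457.7  36.9 114.2] yaw -3.14 q6 -0.06 open 62.1 F [-1.   0.5 -0.3] | shift [-0.006   0.      0.0941] dist 0.006 twist 0.004
  if twisted first: tx,ty [-0.0053  0.0001]
```

Emit:
drive_tool(commands=[[[-0.005,0,0.03,0],[0,0,0.035,0],[0,0,0.03,0],[0,0,0,0],[0,0,0,0]]])

```text
time: 11.75
tcp_pos: [467.3, 35.5, 23.3]
tool_rot: [0.0, 1.0, -0.0, 0.0]
ft_force: [0.3, -0.5, 0.5]
opening: 61.8
gripper_force: 0.0
```

Emit:
drive_tool(commands=[[[0,0,0,0],[0,0,0,0],[0,0,0,0],[0,0,0,0],[0,0,0,0],[0,0,-0.04,0],[0,0,-0.05,0],[0,0,-0.02,0],[0,0,0,0]]], claw=-1)

```text
time: 12.88
tcp_pos: [467.9, 36.0, 134.1]
tool_rot: [0.0, 1.0, -0.0, 0.002]
ft_force: [-0.7, -0.2, -2.8]
opening: 39.3
gripper_force: 61.6
```

```bash
python3 -c "
from h import *
to(511,-425,130,3.26)"
```

```text
t 12.9 pos [467.9  36.  134.1] yaw 3.141 q6 -0.06 open 39.3 F [-0.7 -0.2 -2.8] | shift [-0.0434 -0.4609  0.0045] dist 0.463 twist -0.119
  if twisted first: tx,ty [ 0.0116 -0.4628]
```

Emit:
drive_tool(commands=[[[-0.0048,-0.0512,0,0],[-0.0048,-0.0512,0,0],[-0.0048,-0.0512,0,0],[-0.0048,-0.0512,0,0],[-0.0048,-0.0512,0,0],[-0.0048,-0.0512,0,0],[-0.0048,-0.0512,0,0],[-0.0048,-0.0512,0,0],[-0.0048,-0.0512,0,0],[0,0,0,-0.12],[0,0,0,0]]])

```text
time: 14.25
tcp_pos: [507.8, -424.2, 129.5]
tool_rot: [-0.058, 0.998, 0.002, -0.002]
ft_force: [0.4, 0.5, -3.5]
opening: 38.9
gripper_force: 62.0
```

```bash
python3 -c "
from h import *
to(511,-425,28,3.26)"
```

```text
t 14.2 pos [ 507.8 -424.2  129.5] yaw -3.025 q6 -0.91 open 38.9 F [ 0.4  0.5 -3.5] | shift [-0.0034 -0.0016  0.1015] dist 0.004 twist -0.001
  if twisted first: tx,ty [-0.0031 -0.0012]
```

Emit:
drive_tool(commands=[[[-0.003,-0.001,0.034,0],[0,0,0.04,0],[0,0,0.027,0],[0,0,0,0],[0,0,0,0]]])

```text
time: 14.88
tcp_pos: [511.9, -424.3, 30.7]
tool_rot: [-0.059, 0.998, 0.001, -0.001]
ft_force: [-0.5, -0.5, -2.9]
opening: 39.2
gripper_force: 64.9
```

Emit:
drive_tool(commands=[[[0,0,0,0],[0,0,0,0],[0,0,0,0],[0,0,-0.03,0],[0,0,-0.05,0],[0,0,-0.05,0],[0,0,0,0]]], claw=0.45)

```text
time: 15.75
tcp_pos: [515.2, -428.4, 167.7]
tool_rot: [-0.06, 0.998, -0.004, 0.004]
ft_force: [0.2, 0.5, 0.0]
opening: 62.4
gripper_force: 0.0
```

Run:
```python
from h import *
g=cam('top')
f=cv2.cvtColor(g['frame'],cv2.COLOR_RGB2GRAY).astype(float)
for X in ([679,-14,59],):
    u,v=proj(g,[X])[0].round().astype(int)
    w=f[v-9:v+10,u-9:u+10];yy,xx=np.mgrid[v-9:v+10,u-9:u+10];k=np.maximum(0,70-w)
    print(at(g,[(k*xx).sum()/k.sum(),(k*yy).sum()/k.sum()],X[2]))
to(679,-14.5,160,3.1)
```

```text
[679.57996093 -14.74316551  59.        ]
t 15.8 pos [ 513.7 -427.   164.6] yaw -3.023 q6 -0.91 open 61.7 F [-0.4 -0.8 -0.1] | shift [-0.2131  0.39    0.0035] dist 0.444 twist 0.161
  if twisted first: tx,ty [-0.148  0.419]
```

Emit:
drive_tool(commands=[[[-0.0238,0.0431,0,0],[-0.0238,0.0431,0,0],[-0.0238,0.0431,0,0],[-0.0238,0.0431,0,0],[-0.0238,0.0431,0,0],[-0.0238,0.0431,0,0],[-0.0238,0.0431,0,0],[-0.0238,0.0431,0,0],[-0.0238,0.0431,0,0],[0,0,0.03,0.161],[0,0,0.02,0],[0,0,0,0]]])

```text
time: 17.3
tcp_pos: [675.8, -15.0, 107.5]
tool_rot: [0.02, 1.0, 0.0, -0.004]
ft_force: [-0.8, 0.9, -0.8]
opening: 61.9
gripper_force: 0.0
```

```bash
python3 -c "
from h import *
to(679.5,-14.5,24,3.1)"
```

```text
t 17.3 pos [675.8 -15.  107.5] yaw 3.101 q6 -0.08 open 61.9 F [-0.8  0.9 -0.8] | shift [-0.0043  0.0006  0.0835] dist 0.004 twist 0.001
  if twisted first: tx,ty [-0.0037  0.0006]
```

Emit:
drive_tool(commands=[[[-0.003,0.0005,0.02,0],[0,0,0.02,0],[0,0,0.02,0],[0,0,0.02,0],[0,0,0,0],[0,0,0,0]]])

```text
time: 18.05
tcp_pos: [682.3, -14.5, 31.5]
tool_rot: [0.021, 1.0, -0.0, 0.0]
ft_force: [0.4, 0.2, -0.8]
opening: 61.9
gripper_force: 0.0
```

Emit:
drive_tool(commands=[[[0,0,0,0],[0,0,0,0],[0,0,0,0],[0,0,0,0],[0,0,0,0],[0,0,-0.03,0],[0,0,-0.05,0],[0,0,-0.05,0],[0,0,0,0]]], claw=-1)

```text
time: 19.18
tcp_pos: [685.2, -14.9, 166.4]
tool_rot: [0.021, 1.0, -0.0, 0.005]
ft_force: [-0.2, -0.3, -2.3]
opening: 39.5
gripper_force: 60.4
```

```bash
python3 -c "
from h import *
to(570,-418,150,3.26)"
```

```text
t 19.2 pos [685.2 -14.9 166.4] yaw 3.1 q6 -0.07 open 39.5 F [-0.2 -0.3 -2.3] | shift [ 0.0984 -0.4076  0.0158] dist 0.419 twist -0.16
  if twisted first: tx,ty [ 0.162  -0.3867]
```

Emit:
drive_tool(commands=[[[0.012,-0.0508,0,0],[0.012,-0.0508,0,0],[0.012,-0.0508,0,0],[0.012,-0.0508,0,0],[0.012,-0.0508,0,0],[0.012,-0.0508,0,0],[0.012,-0.0508,0,0],[0.012,-0.0508,0,0],[0,0,0,-0.16],[0,0,0.02,0],[0,0,0,0]]])

```text
time: 20.55
tcp_pos: [566.6, -413.6, 136.3]
tool_rot: [-0.058, 0.998, 0.003, -0.003]
ft_force: [-0.3, 1.2, -3.4]
opening: 39.7
gripper_force: 60.7
```

```bash
python3 -c "
from h import *
to(570,-418,34,3.26)"
```

```text
t 20.6 pos [ 566.6 -413.6  136.3] yaw -3.025 q6 -0.84 open 39.7 F [-0.3  1.2 -3.4] | shift [-0.0035 -0.0054  0.1023] dist 0.006 twist -0.002
  if twisted first: tx,ty [-0.0029 -0.0047]
```

Emit:
drive_tool(commands=[[[-0.002,-0.003,0.034,0],[0,0,0.04,0],[0,0,0.026,0],[0,0,0,0],[0,0,0,0]]])

```text
time: 21.18
tcp_pos: [572.2, -419.1, 42.2]
tool_rot: [-0.059, 0.998, -0.0, 0.0]
ft_force: [0.2, -0.8, -1.7]
opening: 39.5
gripper_force: 60.7
```

Emit:
drive_tool(commands=[[[0,0,0,0],[0,0,0,0],[0,0,0,0],[0,0,-0.03,0],[0,0,-0.05,0],[0,0,-0.05,0],[0,0,-0.03,0],[0,0,0,0.18],[0,0,0,0.18],[0,0,0,0.18],[0,0,0,0.18],[0,0,0,0.18]]], claw=0.45)

```text
time: 22.68
tcp_pos: [571.4, -419.3, 201.8]
tool_rot: [0.384, 0.923, -0.0, 0.0]
ft_force: [0.4, -0.8, -0.1]
opening: 61.9
gripper_force: 0.0
```

```bash
cat >> fit.py <<'E'
def gm(g,X,rad=45):
    "green+yellow hull-free mask near X"
    h=cv2.cvtColor(g['frame'],cv2.COLOR_RGB2HSV);m=((h[...,0]>48)&(h[...,0]<82)&(h[...,1]>90))
    n,lab,st,ce=cv2.connectedComponentsWithStats(m.astype(np.uint8));u=proj(g,[X])[0]
    i=1+np.argmax(st[1:,4]*(np.hypot(*(ce[1:]-u).T)<20));print('cc',st[i])
    k=np.zeros(m.shape,np.uint8);cv2.fillConvexPoly(k,cv2.convexHull(np.argwhere(lab==i)[:,::-1].astype(np.int32)),1);return k>0
for k,(l,w,hh) in dict(L2=(170,110,60),M2=(122,86,55),S2=(74,62,50)).items(): SH[k]=[boxpts(l,w,0,hh)]
def tab(g,X):
    m=yel(g);n,lab,st,ce=cv2.connectedComponentsWithStats(m.astype(np.uint8));u=proj(g,[X])[0]
    d=np.hypot(*(ce[1:]-u).T)+100*(st[1:,4]<8);i=1+np.argmin(d);return lab==i,ce[i]
E
python3 - <<'E'
from fit import *
G={c:cam(c) for c in('top','scene')}
for s,p in (('L',[640,-10,-.05]),('M',[662,-191,-.14]),('S',[462,-128,-.02])):
    V=[];T=[]
    l,hh={'L':(170,60),'M':(122,55),'S':(74,50)}[s]
    for c,g in G.items():
        V.append((g,gm(g,p[:2]+[30])))
        m,ce=tab(g,[p[0]-l/2+4,p[1],hh+15]);T.append((g,m))
        print(c,'tab ce',at(g,ce,hh+15),m.sum())
    print(s,fit(s+'2',p,V),[fit(s+'2',p,[v]) for v in V])
g=G['top'];save(g,'top1',(140,60,460,270),2.5)
E
```

```text
cc [ 247  107   43   65 2427]
top tab ce [559.29249897  -4.69475226  75.        ] 73
cc [ 186  212   65   65 2306]
scene tab ce [562.18634936  -0.96130345  75.        ] 122
L (array([ 6.38108e+02, -1.03920e+01, -7.20000e-02]), np.float64(0.036)) [(array([ 6.40965e+02, -1.02950e+01, -7.00000e-02]), np.float64(0.044)), (array([ 6.37707e+02, -1.08590e+01, -6.90000e-02]), np.float64(0.025))]
cc [317 107  34  45 880]
top tab ce [ 605.26690765 -184.78003095   70.        ] 95
cc [ 141  206   48   45 1156]
scene tab ce [ 608.67902809 -181.18143798   70.        ] 104
M (array([ 6.60903e+02, -1.92882e+02, -1.91000e-01]), np.float64(0.122)) [(array([ 6.62328e+02, -1.93609e+02, -2.00000e-01]), np.float64(0.152)), (array([ 6.59641e+02, -1.93335e+02, -1.88000e-01]), np.float64(0.09))]
cc [302 188  25  28 552]
top tab ce [ 431.52378974 -129.11681497   65.        ] 68
cc [204 181  27  29 468]
scene tab ce [ 433.77407019 -124.88074652   65.        ] 108
S (array([ 4.62533e+02, -1.29669e+02, -3.00000e-02]), np.float64(0.121)) [(array([ 4.62559e+02, -1.28490e+02, -2.90000e-02]), np.float64(0.151)), (array([ 4.61330e+02, -1.29712e+02,  8.10000e-02]), np.float64(0.08))]
```

View pics/top1.png

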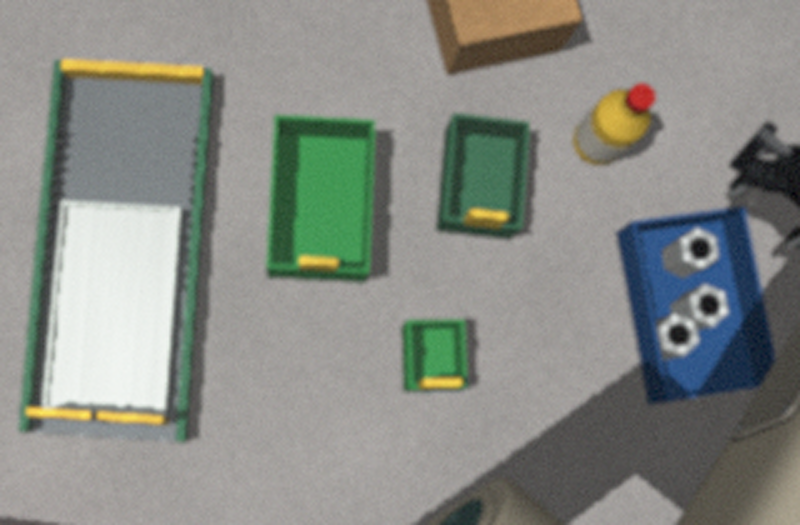

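Top view: the blue box now holds all three couplings, at crop (700,247), (708,304) and (678,333). The large bin is empty, and nothing has been knocked so far. The tray needs a tighter pose in y, so I'll measure its centre line from the cheeks and floor edges.

```bash
cat > tray.py <<'E'
from fit import *
def line(g,rows,side,z,mask,u0,u1):
    P=[]
    for v in rows:
        k=np.where(mask[v,u0:u1])[0]
        if len(k)>1: P.append(at(g,[u0+(k[0]-.5 if side<0 else k[-1]+.5),v],z)[:2])
    P=np.array(P); a=np.polyfit(P[:,0],P[:,1],1)
    for _ in range(3):
        r=P[:,1]-np.polyval(a,P[:,0]);P=P[abs(r)<max(2,1.5*r.std())];a=np.polyfit(P[:,0],P[:,1],1)
    return a,len(P)
if __name__=='__main__':
    g=cam('top');h=cv2.cvtColor(g['frame'],cv2.COLOR_RGB2HSV)
    gr=(h[...,0]>55)&(h[...,0]<95)&(h[...,1]>90); wh=(h[...,1]<40)&(h[...,2]>190)
    for n,m,s,z in(('cheekL',gr,-1,30),('cheekR',gr,1,0),('cheekR30',gr,1,30),('whiteL',wh,-1,27),('whiteR',wh,1,27)):
        a,k=line(g,range(145,218),s,z,m,140,235);print(n,k,np.round(a[0],4),'y@403',round(np.polyval(a,403),1),'y@522',round(np.polyval(a,522),1))
    ux=int(proj(g,[[522,221,22]])[0][0])
    for u in(175,185,195):
        k=np.where(wh[120:225,u])[0]+120;print('white x ext',at(g,[u,k[0]-.5],25),at(g,[u,k[-1]+.5],22),end=' ')
        k=np.where(yel(g)[200:245,u])[0]+200; print('plate',at(g,[u,k[0]-.5],80),at(g,[u,k[-1]+.5],80) )
    to(558.5,-4.5,160,1.5)
E
python3 tray.py
```

```text
cheekL 50 -0.0862 y@403 317.3 y@522 307.1
cheekR 51 -0.0878 y@403 145.8 y@522 135.4
cheekR30 52 -0.0873 y@403 142.9 y@522 132.5
whiteL 59 -0.0921 y@403 298.8 y@522 287.9
whiteR 73 -0.0827 y@403 165.3 y@522 155.4
white x ext [644.49868437 247.55768591  25.        ] [419.96107597 248.11594178  22.        ] plate [408.73259788 237.10756779  80.        ] [401.05683498 237.13555507  80.        ]
white x ext [640.89117196 219.72129951  25.        ] [419.30991365 220.94194612  22.        ] plate [408.11995732 211.42072399  80.        ] [400.44759717 211.47041927  80.        ]
white x ext [640.15522424 191.93324942  25.        ] [415.9439887  193.82993455  22.        ] plate [404.94232794 185.79294015  80.        ] [397.27669209 185.86476413  80.        ]
t 22.8 pos [ 571.4 -419.3  201.6] yaw 2.363 q6 0.05 open 61.9 F [-0.1  0.6  0.1] | shift [0.3007 0.2861 0.0415] dist 0.415 twist 0.863
  if twisted first: tx,ty [ 0.4129 -0.0422]
```

Emit:
drive_tool(commands=[[[0.0376,0.0358,0.004,0],[0.0376,0.0358,0.004,0],[0.0376,0.0358,0.004,0],[0.0376,0.0358,0.004,0],[0.0376,0.0358,0.004,0],[0.0376,0.0358,0.004,0],[0.0376,0.0358,0.004,0],[0.0376,0.0358,0.004,0],[0,0,0,0.18],[0,0,0,0.18],[0,0,0,0.18],[0,0,0,0.18]]])

```text
time: 24.32
tcp_pos: [559.8, -4.0, 169.6]
tool_rot: [0.683, 0.73, 0.0, 0.0]
ft_force: [-0.4, 0.8, -0.2]
opening: 61.5
gripper_force: 0.0
```

Emit:
drive_tool(commands=[[[0,0,0.015,0.143],[0,0,0.015,0],[0,0,0,0],[0,0,0,0]]], claw=-0.1)

```text
time: 24.82
tcp_pos: [559.8, -4.1, 139.4]
tool_rot: [0.732, 0.681, 0.0, 0.0]
ft_force: [0.6, -0.8, 1.3]
opening: 38.7
gripper_force: 0.0
```

Run:
```python
from fit import *
g=cam('scene');m,ce=tab(g,[558,-4,75]);print(at(g,ce,75))
save(g,'s2',(160,150,300,270),5)
to(558.5,-4.5,52,1.50)
```

```text
[562.18634936  -0.96130345  75.        ]
t 24.9 pos [560.1  -4.1 139.8] yaw 1.498 q6 1.52 open 38.8 F [ 0.  -0.  -0.2] | shift [-0.0005 -0.0016  0.0878] dist 0.002 twist -0.002
  if twisted first: tx,ty [-0.0005 -0.0016]
```

View pics/s2.png

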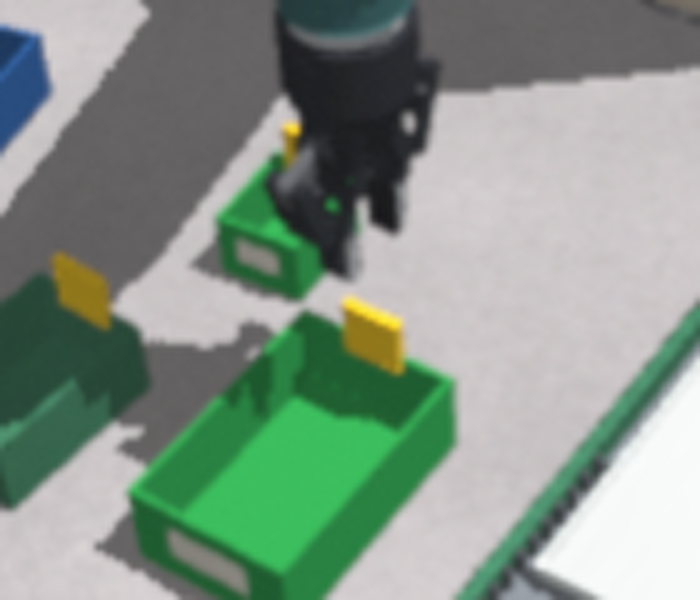

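The open gripper hangs above the large bin's yellow tab at crop (372,335), with its fingers apart along the bin's length. The bin hasn't moved, so I'll descend and grip the tab.

Emit:
drive_tool(commands=[[[0,-0.001,0.025,0],[0,0,0.025,0],[0,0,0.02,0],[0,0,0.015,0],[0,0,0,0],[0,0,0,0]]])

```text
time: 25.62
tcp_pos: [559.6, -4.1, 55.1]
tool_rot: [0.733, 0.681, 0.0, 0.001]
ft_force: [-0.1, 0.6, 0.6]
opening: 38.4
gripper_force: 0.0
```

Emit:
drive_tool(commands=[[[0,0,0,0],[0,0,0,0],[0,0,0,0],[0,0,0,0],[0,0,0,0],[0,0,0,0]]], claw=-1, squeeze=100)

```text
time: 26.38
tcp_pos: [559.5, -4.1, 55.4]
tool_rot: [0.733, 0.68, 0.0, 0.001]
ft_force: [-0.3, -0.0, 5.6]
opening: 6.6
gripper_force: 98.5
```

Emit:
drive_tool(commands=[[[0,0,-0.01,0],[0,0,-0.02,0],[0,0,-0.03,0],[0,0,-0.03,0],[0,0,-0.02,0],[0,0,0,0],[0,0,0,0]]])

```text
time: 27.25
tcp_pos: [557.6, -3.8, 163.1]
tool_rot: [0.733, 0.68, -0.001, -0.001]
ft_force: [-0.1, 0.1, -2.8]
opening: 6.9
gripper_force: 97.6
```

Run:
```python
from fit import *
g=cam('scene')
save(g,'s3',(160,130,310,280),4)
to(449.8,227.6,165,1.484)
```

```text
t 27.3 pos [557.4  -3.8 162.7] yaw 1.497 q6 1.52 open 6.8 F [ 0.2  0.9 -3.9] | shift [ 0.2228 -0.1244 -0.0019] dist 0.255 twist 0.013
  if twisted first: tx,ty [ 0.2212 -0.1272]
```

View pics/s3.png

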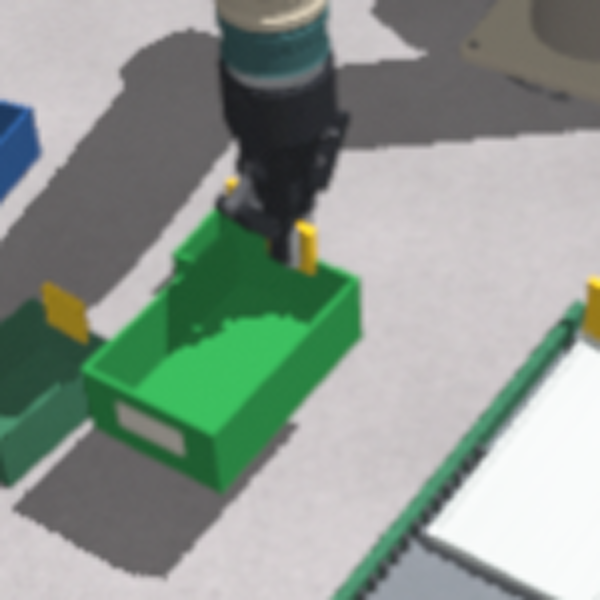

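The large bin is lifted level by its tab, at crop (220,350). I'll fit its pose in the hand to correct the placing.

Run:
```python
from fit import *
G={c:cam(c) for c in('top','scene')}
V=[(g,gm(g,[638,-10,140])) for g in G.values()]
print(fit('L2',[638,-10,-.07],V,107.7),[fit('L2',[638,-10,-.07],[v],107.7) for v in V])
to(449.8,227.6,165,1.484)
```

```text
cc [157  89   8  59  94]
cc [ 141  182  109   71 3782]
(array([ 6.5392e+02, -2.3701e+01, -2.1800e-01]), np.float64(0.711)) [(array([ 6.38e+02, -1.00e+01, -1.90e-01]), np.float64(1.0)), (array([ 6.65691e+02, -4.58530e+01, -3.89000e-01]), np.float64(0.423))]
t 27.4 pos [557.5  -3.8 162.7] yaw 1.497 q6 1.52 open 6.8 F [ 0.2 -0.  -3.2] | shift [ 0.2228 -0.1245 -0.0018] dist 0.255 twist 0.013
  if twisted first: tx,ty [ 0.2212 -0.1274]
```

Emit:
drive_tool(commands=[[[0.037,-0.0207,0,0],[0.037,-0.0207,0,0],[0.037,-0.0207,0,0],[0.037,-0.0207,0,0],[0.037,-0.0207,0,0],[0.037,-0.0207,0,0.013],[0,0,0,0],[0,0,0,0],[0,0,0,0]]])

```text
time: 28.52
tcp_pos: [451.6, 225.8, 164.0]
tool_rot: [0.738, 0.675, -0.0, 0.0]
ft_force: [0.2, 0.1, -2.8]
opening: 6.7
gripper_force: 97.8
```

```bash
cat >> fit.py <<'E'
def bg(g,X,smin=150):
    h=cv2.cvtColor(g['frame'],cv2.COLOR_RGB2HSV);m=((h[...,0]>52)&(h[...,0]<72)&(h[...,1]>smin)&(h[...,2]>60)).astype(np.uint8)
    m=cv2.morphologyEx(m,cv2.MORPH_CLOSE,np.ones((3,3),np.uint8));m=cv2.morphologyEx(m,cv2.MORPH_OPEN,np.ones((2,2),np.uint8))
    n,lab,st,ce=cv2.connectedComponentsWithStats(m);u=proj(g,[X])[0]
    i=1+np.argmax(st[1:,4]*(np.hypot(*(ce[1:]-u).T)<40));print('cc',st[i])
    k=np.zeros(m.shape,np.uint8);cv2.fillConvexPoly(k,cv2.convexHull(np.argwhere(lab==i)[:,::-1].astype(np.int32)),1);return k>0
E
python3 - <<'E'
from fit import *
G={c:cam(c) for c in('top','scene')};p=[530,220,-.085]
o=observe();z=o['tcp_pos'][2]-55.2
V=[(g,bg(g,p[:2]+[140])) for g in G.values()]
print(z,fit('L2',p,V,z),[fit('L2',p,[v],z) for v in V])
g=G['top'];a=g['frame'][60:260,110:290];b=G['scene']['frame'][130:330,220:400]
cv2.imwrite('pics/t3.png',cv2.resize(np.hstack([a,b]),None,fx=2.2,fy=2.2,interpolation=2)[:,:,::-1])
to(449.8,227.6,165,1.484)
E
```

```text
Traceback (most recent call last):
  File "fit.py", line 51, in bg
    i=1+np.argmax(st[1:,4]*(np.hypot(*(ce[1:]-u).T)<40));print('cc',st[i])
        ~~~~~~~~~^^^^^^^^^^^^^^^^^^^^^^^^^^^^^^^^^^^^^^^
ValueError: attempt to get argmax of an empty sequence
```

```bash
python3 - <<'E'
import re
s=open('fit.py').read()
s=s.replace("h=cv2.cvtColor(g['frame'],cv2.COLOR_RGB2HSV);m=((h[...,0]>52)&(h[...,0]<72)&(h[...,1]>smin)&(h[...,2]>60)).astype(np.uint8)","h=cv2.GaussianBlur(g['frame'],(3,3),0).astype(int);G=h[...,1];m=((G>1.8*h[...,0])&(G>1.45*h[...,2])&(G>50)).astype(np.uint8)")
open('fit.py','w').write(s)
E
python3 - <<'E'
from fit import *
G={c:cam(c) for c in('top','scene')};p=[530,220,-.085]
o=observe();z=o['tcp_pos'][2]-55.2
for c,g in G.items():
    u,v=proj(g,[[p[0]+30,p[1],z+4]])[0].astype(int);print(g['frame'][v,u])
a=G['top']['frame'][60:260,110:290];b=G['scene']['frame'][130:330,220:400]
cv2.imwrite('pics/t3.png',cv2.resize(np.hstack([a,b]),None,fx=2.2,fy=2.2,interpolation=2)[:,:,::-1])
V=[(g,bg(g,p[:2]+[140])) for g in G.values()]
print(z,fit('L2',p,V,z),[fit('L2',p,[v],z) for v in V])
to(449.8,227.6,165,1.484)
E
```

```text
[ 71 164  92]
[ 60 190  95]
cc [ 157  136   46   72 2227]
cc [ 276  191   66   65 2380]
109.09185927157885 (array([ 5.33034e+02,  2.21537e+02, -7.90000e-02]), np.float64(0.175)) [(array([5.33861e+02, 2.10481e+02, 8.00000e-03]), np.float64(0.29)), (array([ 5.32959e+02,  2.21692e+02, -7.80000e-02]), np.float64(0.046))]
t 28.7 pos [451.7 225.9 164.3] yaw 1.482 q6 1.99 open 6.7 F [-0.1  0.5 -2.3] | shift [ 0.0015 -0.002  -0.0007] dist 0.003 twist -0.002
  if twisted first: tx,ty [ 0.0015 -0.002 ]
```

View pics/t3.png

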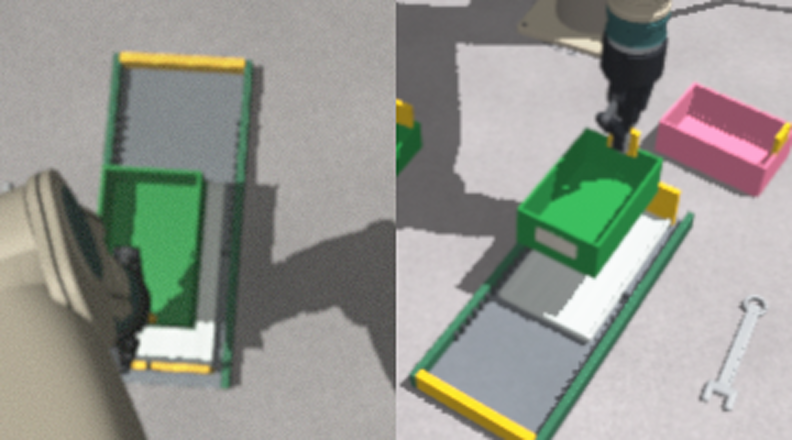

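The bin sits over the tray, aligned with the cheeks. The scene fit puts it about 2 mm from the target, so I'll lower it.

Emit:
drive_tool(commands=[[[-0.001,-0.0024,0.025,0.008],[0,0,0.025,0],[0,0,0.018,0],[0,0,0.01,0],[0,0,0.005,0],[0,0,0,0],[0,0,0.003,0],[0,0,0,0]]])

```text
time: 29.72
tcp_pos: [449.0, 225.9, 78.6]
tool_rot: [0.74, 0.673, 0.0, 0.0]
ft_force: [0.3, -0.2, -3.0]
opening: 6.6
gripper_force: 98.0
```

Run:
```python
from fit import *
to(449.8,227.6,75,1.484)
g=cam('scene');p=[530,220,-.085];V=[(g,bg(g,p[:2]+[52]))]
for z in (22,26): print(fit('L2',p,V,z))
```

```text
t 29.7 pos [449.  225.9  78.6] yaw 1.476 q6 2.0 open 6.6 F [ 0.3 -0.2 -3. ] | shift [0.0018 0.0006 0.0036] dist 0.002 twist -0.008
  if twisted first: tx,ty [0.0018 0.0006]
cc [ 275  210   63   65 2247]
(array([ 5.26620e+02,  2.19445e+02, -1.00000e-01]), np.float64(0.038))
(array([ 5.29143e+02,  2.20027e+02, -8.80000e-02]), np.float64(0.041))
```

Emit:
drive_tool(commands=[[[0,0,0.002,0],[0,0,0.001,0],[0,0,0,0],[0,0,0,0]]])

```text
time: 30.28
tcp_pos: [449.6, 226.1, 77.2]
tool_rot: [0.74, 0.673, 0.001, 0.0]
ft_force: [-3.3, -1.7, 9.6]
opening: 6.9
gripper_force: 99.7
```

Emit:
drive_tool(commands=[[[0,0,0,0],[0,0,0,0],[0,0,0,0],[0,0,0,0],[0,0,-0.03,0],[0,0,-0.06,0],[0,0,-0.06,0],[0,0,0,0],[0,0,0,0]]], claw=-0.45)

```text
time: 31.4
tcp_pos: [448.7, 225.8, 225.1]
tool_rot: [0.74, 0.673, 0.0, 0.0]
ft_force: [-0.9, 0.4, 0.2]
opening: 23.3
gripper_force: 0.0
```

Run:
```python
from fit import *
G={c:cam(c) for c in('top','scene')}
g=G['scene'];p=[530,220,-.085];V=[(g,bg(g,p[:2]+[52]))]
for z in (22,): print('L',fit('L2',p,V,z))
for c,g in G.items():
    for s,p,l,hh in (('M',[661,-192,-.15],122,55),('S',[462,-128,-.03],74,50)):
        m=nearest('bin_medium_mid' if s=='M' else 'bin_small_mid',c,g,p[:2]+[30])
        if m is not None: print(c,s,fit(s,p,[(g,m)]))
        m,ce=tab(g,[p[0]-l/2+4,p[1],hh+15]);print('tab',at(g,ce,hh+15))
a=G['top']['frame'][60:260,110:290];b=G['scene']['frame'][130:330,220:400]
cv2.imwrite('pics/t4.png',cv2.resize(np.hstack([a,b]),None,fx=2.2,fy=2.2,interpolation=2)[:,:,::-1])
to(602,-184,170,1.42)
```

```text
cc [ 275  210   63   65 2248]
L (array([ 5.27562e+02,  2.19250e+02, -8.90000e-02]), np.float64(0.032))
top M (array([ 6.62909e+02, -1.91421e+02, -1.39000e-01]), np.float64(0.037))
tab [ 605.2203123  -184.20970096   70.        ]
top S (array([ 4.62560e+02, -1.28549e+02, -2.70000e-02]), np.float64(0.026))
tab [ 430.74365081 -130.78904429   65.        ]
scene M (array([ 6.62386e+02, -1.92118e+02, -1.62000e-01]), np.float64(0.047))
tab [ 608.67902809 -181.18143798   70.        ]
scene S (array([ 4.62325e+02, -1.27361e+02, -5.80000e-02]), np.float64(0.046))
tab [ 433.71636732 -124.75635325   65.        ]
t 31.7 pos [447.9 225.5 223.8] yaw 1.476 q6 2.0 open 23.3 F [-0.4 -0.6 -0.5] | shift [-0.393   0.1924  0.0538] dist 0.438 twist 0.056
  if twisted first: tx,ty [-0.3817  0.2139]
```

View pics/t4.png

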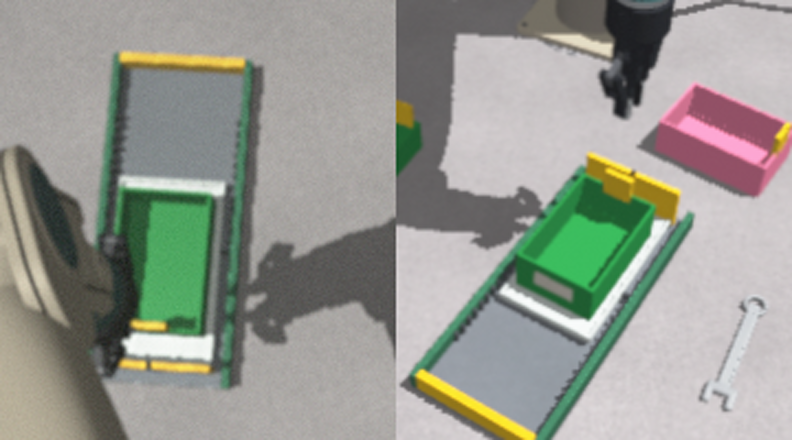

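The large bin stands flat on the tray, at crop (585,240) in the right-hand picture, with its tab near the plate. The gripper is clear. Next is the medium bin.

Emit:
drive_tool(commands=[[[-0.049,0.0245,0.009,0],[-0.049,0.0245,0.009,0],[-0.049,0.0245,0.009,0],[-0.049,0.0245,0.009,0],[-0.049,0.0245,0.009,0],[-0.049,0.0245,0.009,0],[-0.049,0.0245,0.009,0],[-0.049,0.0245,0.009,0],[0,0,0.01,0.056],[0,0,0.01,0],[0,0,0,0],[0,0,0,0]]], claw=-0.1)

```text
time: 33.2
tcp_pos: [606.6, -182.2, 133.4]
tool_rot: [0.758, 0.652, -0.0, -0.0]
ft_force: [-0.3, 0.7, 0.3]
opening: 38.5
gripper_force: 0.0
```

Run:
```python
from fit import *
g=cam('scene');m,ce=tab(g,[606,-183,70]);print(at(g,ce,70))
to(606,-183.5,58,1.42)
```

```text
[ 608.67902809 -181.18143798   70.        ]
t 33.2 pos [ 606.9 -182.4  133.8] yaw 1.421 q6 1.33 open 38.9 F [ 0.6  0.4 -0.5] | shift [-0.0012 -0.0008  0.0758] dist 0.001 twist 0.001
  if twisted first: tx,ty [-0.0013 -0.0007]
```

Bin unmoved; descend, grip and lift.

Emit:
drive_tool(commands=[[[-0.001,0,0.025,0],[0,0,0.025,0],[0,0,0.02,0],[0,0,0.006,0],[0,0,0,0],[0,0,0,0]]])

```text
time: 34.0
tcp_pos: [607.6, -184.3, 58.6]
tool_rot: [0.758, 0.652, 0.001, 0.001]
ft_force: [-0.0, 0.5, 0.3]
opening: 38.4
gripper_force: 0.0
```

Emit:
drive_tool(commands=[[[0,0,0,0],[0,0,0,0],[0,0,0,0],[0,0,0,0],[0,0,0,0],[0,0,0,0]]], claw=-1)

```text
time: 34.75
tcp_pos: [607.3, -184.3, 58.4]
tool_rot: [0.758, 0.652, 0.0, 0.001]
ft_force: [-1.4, -0.3, 6.3]
opening: 6.3
gripper_force: 98.4
```

Emit:
drive_tool(commands=[[[0,0,-0.01,0],[0,0,-0.03,0],[0,0,-0.05,0],[0,0,-0.04,0],[0,0,0,0],[0,0,0,0]]])

```text
time: 35.5
tcp_pos: [605.6, -183.6, 186.0]
tool_rot: [0.758, 0.652, -0.001, -0.001]
ft_force: [0.4, -0.1, -1.9]
opening: 6.4
gripper_force: 97.8
```

```bash
python3 -c "
from h import *
to(482,225,190,1.484)"
```

```text
t 35.5 pos [ 605.6 -183.6  186. ] yaw 1.42 q6 1.33 open 6.4 F [ 0.4 -0.1 -1.9] | shift [ 0.3854 -0.1837 -0.0034] dist 0.427 twist -0.064
  if twisted first: tx,ty [ 0.3964 -0.1586]
```

Emit:
drive_tool(commands=[[[0.0482,-0.023,0,0],[0.0482,-0.023,0,0],[0.0482,-0.023,0,0],[0.0482,-0.023,0,0],[0.0482,-0.023,0,0],[0.0482,-0.023,0,0],[0.0482,-0.023,0,0],[0.0482,-0.023,0,0],[0,0,0,-0.064],[0,0,0,0],[0,0,0,0]]])

```text
time: 36.88
tcp_pos: [481.9, 224.1, 185.9]
tool_rot: [0.738, 0.675, -0.001, -0.001]
ft_force: [0.2, -0.1, -1.3]
opening: 6.1
gripper_force: 98.0
```

Run:
```python
from fit import *
to(480.7,224.7,84,1.484)
G={c:cam(c) for c in('top','scene')};z=observe()['tcp_pos'][2]-58.4
for c,g in G.items():
    p=[537,220,-.085]
    for r in outline_of('bin_medium_mid',c)[:3]:
        m=r['mask']; ce=np.argwhere(m).mean(0)[::-1]
        print(c,r['conf'],m.sum(),ce,proj(g,[p[:2]+[z+27]])[0])
    m=nearest('bin_medium_mid',c,g,p[:2]+[z+27])
    if m is not None: print(fit('M',p,[(g,m)],z))
a=G['top']['frame'][60:260,110:290];b=G['scene']['frame'][130:330,220:400]
cv2.imwrite('pics/t5.png',cv2.resize(np.hstack([a,b]),None,fx=2.2,fy=2.2,interpolation=2)[:,:,::-1])
```

```text
t 36.9 pos [481.9 224.1 185.9] yaw 1.482 q6 1.97 open 6.1 F [ 0.2 -0.1 -1.3] | shift [ 0.0006 -0.0009  0.1019] dist 0.001 twist -0.002
  if twisted first: tx,ty [ 0.0005 -0.0012]
top 0.92 1357 [182.05379514 164.62859248] [176.08806384 169.6002084 ]
(array([ 5.37460e+02,  2.18597e+02, -7.70000e-02]), np.float64(0.379))
scene 0.63 823 [314.36938032 252.63669502] [307.85658705 218.00160735]
scene 0.57 1743 [307.16121629 218.2444062 ] [307.85658705 218.00160735]
(array([ 5.38627e+02,  2.18636e+02, -8.40000e-02]), np.float64(0.087))
```

View pics/t5.png

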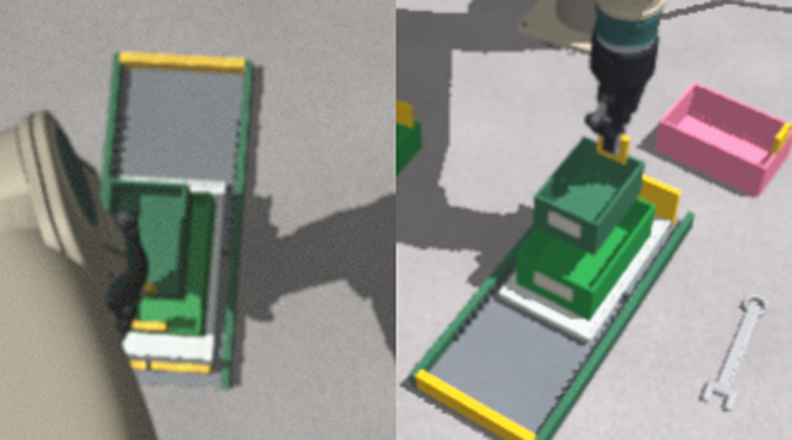

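The medium bin is held level over the large one and the scene fit centres it to about 1 mm across. Lowering it.

Emit:
drive_tool(commands=[[[0,0,0.025,0],[0,0,0.025,0],[0,0,0.02,0],[0,0,0.015,0],[0,0,0.008,0],[0,0,0.005,0],[0,0,0.002,0],[0,0,0,0],[0,0,0.002,0],[0,0,0,0]]])

```text
time: 38.42
tcp_pos: [482.7, 224.9, 85.4]
tool_rot: [0.737, 0.676, 0.0, 0.0]
ft_force: [-0.0, -0.1, -2.0]
opening: 6.1
gripper_force: 97.9
```

Emit:
drive_tool(commands=[[[0,0,0.001,0],[0,0,0.001,0],[0,0,0,0],[0,0,0,0]]])

```text
time: 38.92
tcp_pos: [482.8, 225.0, 84.2]
tool_rot: [0.737, 0.676, 0.0, 0.0]
ft_force: [-2.3, -0.5, 5.8]
opening: 6.4
gripper_force: 99.2
```

Emit:
drive_tool(commands=[[[0,0,0,0],[0,0,0,0],[0,0,0,0],[0,0,0,0],[0,0,-0.03,0],[0,0,-0.06,0],[0,0,-0.06,0],[0,0,0,0],[0,0,0,0]]], claw=-0.62)

```text
time: 40.05
tcp_pos: [482.6, 224.9, 233.2]
tool_rot: [0.737, 0.676, 0.0, 0.0]
ft_force: [-0.6, -0.9, -0.5]
opening: 16.4
gripper_force: 0.0
```

Run:
```python
from fit import *
G={c:cam(c) for c in('top','scene')}
for c,g in G.items():
    p=[537,220,-.085]
    m=nearest('bin_medium_mid',c,g,p[:2]+[53])
    if m is not None: print(c,m.sum(),fit('M',p,[(g,m)],26))
    p=[462,-128,-.03];m=nearest('bin_small_mid',c,g,p[:2]+[25])
    if m is not None: print(c,'S',fit('S',p,[(g,m)]))
a=G['top']['frame'][60:260,110:290];b=G['scene']['frame'][130:330,220:400]
cv2.imwrite('pics/t6.png',cv2.resize(np.hstack([a,b]),None,fx=2.2,fy=2.2,interpolation=2)[:,:,::-1])
to(430,-127.2,130,1.53)
```

```text
top 1561 (array([ 5.38649e+02,  2.14883e+02, -1.00000e-02]), np.float64(0.143))
top S (array([ 4.62623e+02, -1.28651e+02, -2.50000e-02]), np.float64(0.01))
scene 1260 (array([ 5.19719e+02,  2.10545e+02, -9.40000e-02]), np.float64(0.242))
t 40.4 pos [481.8 224.6 231.8] yaw 1.484 q6 1.97 open 16.3 F [-0.2 -0.6 -0.1] | shift [-0.3549 -0.0208  0.1022] dist 0.355 twist -0.046
  if twisted first: tx,ty [-0.3536 -0.0374]
```

View pics/t6.png

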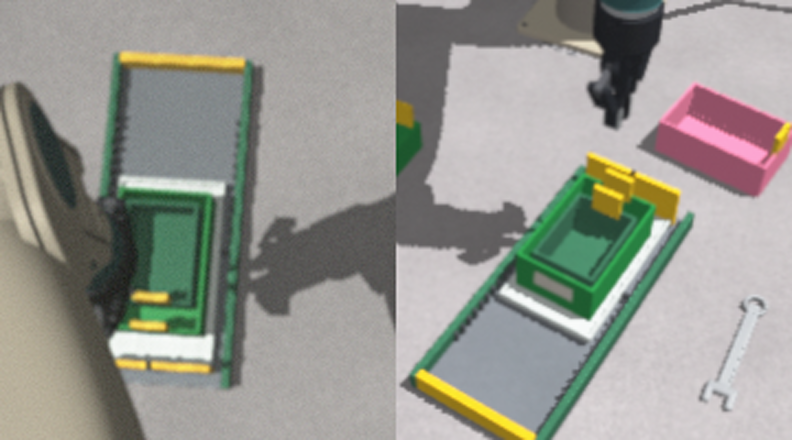

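The medium bin is nested flat inside the large one, at crop (585,235) right. Next is the small bin.

Emit:
drive_tool(commands=[[[-0.0507,-0.003,0.011,0],[-0.0507,-0.003,0.011,0],[-0.0507,-0.003,0.011,0],[-0.0507,-0.003,0.011,0],[-0.0507,-0.003,0.011,0],[-0.0507,-0.003,0.011,0],[-0.0507,-0.003,0.011,0],[0,0,0.02,-0.05],[0,0,0,0],[0,0,0,0]]], claw=-0.1)

```text
time: 41.6
tcp_pos: [430.9, -126.5, 136.4]
tool_rot: [0.72, 0.694, -0.0, -0.0]
ft_force: [-0.1, 0.5, -0.2]
opening: 38.3
gripper_force: 0.0
```

Run:
```python
from fit import *
g=cam('scene');m,ce=tab(g,[430,-127,65]);print(at(g,ce,65))
to(429.8,-127.2,53,1.535)
```

```text
[ 433.95768445 -124.93831427   65.        ]
t 41.6 pos [ 431.4 -126.5  136.8] yaw 1.534 q6 1.18 open 38.5 F [ 0.4 -0.1 -1.1] | shift [-0.0008 -0.0016  0.0838] dist 0.002 twist -0.001
  if twisted first: tx,ty [-0.0008 -0.0015]
```

Emit:
drive_tool(commands=[[[-0.001,-0.001,0.03,0],[0,0,0.025,0],[0,0,0.02,0],[0,0,0.008,0],[0,0,0,0],[0,0,0,0]]])

```text
time: 42.4
tcp_pos: [430.9, -128.1, 54.3]
tool_rot: [0.72, 0.694, 0.0, 0.001]
ft_force: [0.6, 0.8, -0.7]
opening: 38.5
gripper_force: 0.0
```

Emit:
drive_tool(commands=[[[0,0,0,0],[0,0,0,0],[0,0,0,0],[0,0,0,0],[0,0,0,0],[0,0,0,0]]], claw=-1)

```text
time: 43.15
tcp_pos: [430.8, -128.2, 54.1]
tool_rot: [0.72, 0.694, 0.0, 0.001]
ft_force: [-0.6, 0.9, 5.9]
opening: 6.2
gripper_force: 98.6
```

Emit:
drive_tool(commands=[[[0,0,-0.01,0],[0,0,-0.03,0],[0,0,-0.05,0],[0,0,-0.05,0],[0,0,0,0],[0,0,0,0]]])

```text
time: 43.9
tcp_pos: [429.2, -127.5, 192.9]
tool_rot: [0.72, 0.694, -0.0, -0.0]
ft_force: [-0.6, 0.6, -1.8]
opening: 6.4
gripper_force: 97.9
```

```bash
python3 -c "
from h import *
to(514.1,221.3,190,1.484)"
```

```text
t 43.9 pos [ 429.2 -127.5  192.9] yaw 1.534 q6 1.17 open 6.4 F [-0.6  0.6 -1.8] | shift [0.3517 0.072  0.0029] dist 0.359 twist 0.05
  if twisted first: tx,ty [0.3549 0.0544]
```

Emit:
drive_tool(commands=[[[0.0502,0.0103,0,0],[0.0502,0.0103,0,0],[0.0502,0.0103,0,0],[0.0502,0.0103,0,0],[0.0502,0.0103,0,0],[0.0502,0.0103,0,0],[0.0502,0.0103,0,0],[0,0,0,0.05],[0,0,0,0],[0,0,0,0]]])

```text
time: 45.15
tcp_pos: [513.8, 220.0, 191.8]
tool_rot: [0.737, 0.676, -0.001, -0.001]
ft_force: [0.8, -0.7, -0.9]
opening: 6.1
gripper_force: 97.8
```

Run:
```python
from fit import *
to(514.1,221.3,84.2,1.484)
G={c:cam(c) for c in('top','scene')};z=observe()['tcp_pos'][2]-54.1;p=[547,218.5,-.085]
for c,g in G.items():
    m=nearest('bin_small_mid',c,g,p[:2]+[z+25])
    if m is not None: print(c,m.sum(),fit('S',p,[(g,m)],z))
a=G['top']['frame'][60:260,110:290];b=G['scene']['frame'][130:330,220:400]
cv2.imwrite('pics/t7.png',cv2.resize(np.hstack([a,b]),None,fx=2.2,fy=2.2,interpolation=2)[:,:,::-1])
```

```text
t 45.1 pos [513.8 220.  191.8] yaw 1.484 q6 1.95 open 6.1 F [ 0.8 -0.7 -0.9] | shift [0.0015 0.0005 0.1076] dist 0.002 twist -0.0
  if twisted first: tx,ty [0.0014 0.0002]
top 493 (array([5.47688e+02, 1.91401e+02, 1.62000e-01]), np.float64(0.521))
scene 872 (array([ 5.47578e+02,  2.17740e+02, -2.90000e-02]), np.float64(0.161))
```

View pics/t7.png

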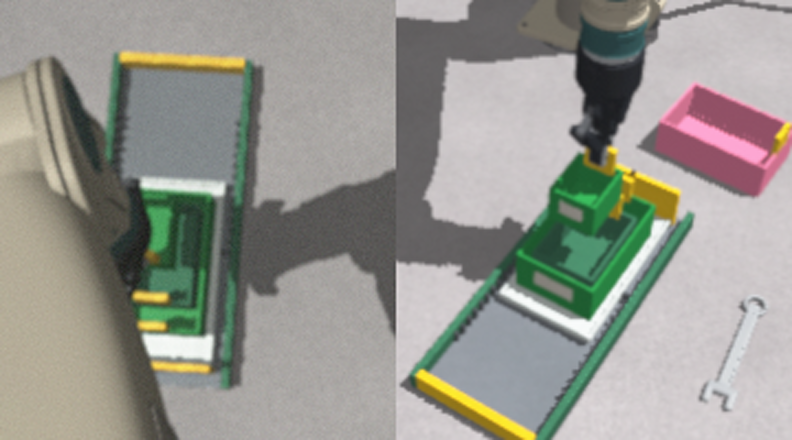

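The small bin is held over the nest, at crop (590,190) right, and aligned with it. I'll lower it with a 1 mm shift.

Emit:
drive_tool(commands=[[[0.001,0,0.025,0],[0,0,0.025,0],[0,0,0.025,0],[0,0,0.015,0],[0,0,0.008,0],[0,0,0.006,0],[0,0,0.002,0],[0,0,0,0],[0,0,0.001,0],[0,0,0,0]]])

```text
time: 46.6
tcp_pos: [515.2, 221.8, 86.6]
tool_rot: [0.737, 0.676, 0.0, 0.0]
ft_force: [0.9, -0.3, -0.5]
opening: 6.4
gripper_force: 97.9
```

Emit:
drive_tool(commands=[[[0,0,0.0015,0],[0,0,0.0015,0],[0,0,0,0],[0,0,0,0]]])

```text
time: 47.1
tcp_pos: [515.2, 221.9, 84.1]
tool_rot: [0.737, 0.676, 0.0, 0.0]
ft_force: [-2.6, -0.4, 5.0]
opening: 6.1
gripper_force: 98.8
```

Emit:
drive_tool(commands=[[[0,0,0,0],[0,0,0,0],[0,0,0,0],[0,0,0,0],[0,0,-0.03,0],[0,0,-0.06,0],[0,0,-0.06,0],[0,0,0,0],[0,0,0,0]]], claw=-0.62)

```text
time: 48.22
tcp_pos: [514.9, 221.6, 233.2]
tool_rot: [0.737, 0.676, 0.0, 0.0]
ft_force: [-0.7, -0.2, -0.2]
opening: 16.7
gripper_force: 0.0
```

Run:
```python
from fit import *
G={c:cam(c) for c in('top','scene')}
a=G['top']['frame'][60:260,110:290];b=G['scene']['frame'][130:330,220:400]
cv2.imwrite('pics/t8.png',cv2.resize(np.hstack([a,b]),None,fx=2.2,fy=2.2,interpolation=2)[:,:,::-1])
to(340,236.5,231,1.484)
```

```text
t 48.3 pos [513.7 221.3 231.4] yaw 1.484 q6 1.95 open 16.2 F [-0.6 -0.3 -0.6] | shift [ 1.000e-04 -1.744e-01  1.000e-03] dist 0.174 twist -0.0
  if twisted first: tx,ty [ 1.000e-04 -1.744e-01]
```

View pics/t8.png

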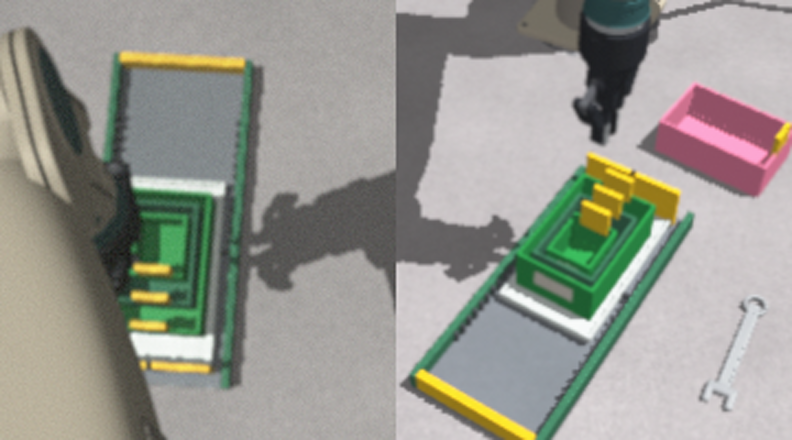

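All three bins are nested with their tabs in a row, at crop (597,215), (607,200) and (618,183). The plate's stripe is near top pixel (178,227). Now I'll move behind the plate.

Emit:
drive_tool(commands=[[[0,-0.0396,0,0],[0,-0.0396,0,0],[0,-0.0396,0,0],[0,-0.0396,0,0],[0,0,0.03,0],[0,0,0.03,0],[0,0,0,0],[0,0,0,0]]], claw=-1)

```text
time: 49.32
tcp_pos: [357.1, 235.3, 173.2]
tool_rot: [0.737, 0.676, -0.0, -0.0]
ft_force: [-0.6, 0.2, 0.6]
opening: 0.0
gripper_force: 0.0
```

Run:
```python
from fit import *
g=cam('scene');f=cv2.cvtColor(g['frame'],cv2.COLOR_RGB2GRAY)
# stripe: dark columns in the plate along its top edge
for y in np.arange(205,262,3):
    x=401+ -.0865*(231.5-y)*-1
    uv=proj(g,[[x+4,y,78]])[0].round().astype(int);print(int(y),f[uv[1]-1:uv[1]+2,uv[0]].mean().round(),end='; ')
print(at(cam('top'),[177.9,227],80))
to(356.2,235.4,45,1.484)
```

```text
205 182.0; 208 188.0; 211 177.0; 214 184.0; 217 190.0; 220 184.0; 223 186.0; 226 163.0; 229 123.0; 232 140.0; 235 193.0; 238 211.0; 241 211.0; 244 197.0; 247 210.0; 250 213.0; 253 206.0; 256 210.0; 259 213.0; [402.15921589 229.6827167   80.        ]
t 49.4 pos [358.1 235.8 174.3] yaw 1.484 q6 2.09 open -0.3 F [-0.2  0.4  0.3] | shift [-0.0006 -0.0021  0.1293] dist 0.002 twist -0.0
  if twisted first: tx,ty [-0.0005 -0.0019]
```

Emit:
drive_tool(commands=[[[-0.0015,0,0.04,0],[0,0,0.05,0],[0,0,0.04,0],[0,0,0,0],[0,0.008,0,0],[0,0.008,0,0],[0,0.008,0,0],[0,0.008,0,0],[0,0.008,0,0],[0,0.008,0,0],[0,0,0,0]]])

```text
time: 50.8
tcp_pos: [406.1, 229.6, 43.3]
tool_rot: [0.737, 0.675, 0.0, 0.001]
ft_force: [0.2, -0.3, -0.2]
opening: -0.3
gripper_force: 0.1
```

```bash
python3 -c "
from h import *
to(541,219,45,1.484)"
```

```text
t 50.8 pos [406.1 229.6  43.3] yaw 1.483 q6 2.03 open -0.3 F [ 0.2 -0.3 -0.2] | shift [ 0.0012  0.1353 -0.0015] dist 0.135 twist -0.001
  if twisted first: tx,ty [0.0011 0.1353]
```

Emit:
drive_tool(commands=[[[0.001,0.01,0,0],[0,0.01,0,0],[0,0.01,0,0],[0,0.01,0,0],[0,0.01,0,0],[0,0.01,0,0]]])

```text
time: 51.55
tcp_pos: [463.6, 224.6, 42.8]
tool_rot: [0.737, 0.676, -0.002, -0.0]
ft_force: [-5.0, -1.2, 4.0]
opening: -0.1
gripper_force: 2.4
```

Run:
```python
from fit import *
to(541,219,45,1.484)
g=cam('scene');b=cv2.resize(g['frame'][150:340,220:400],None,fx=3,fy=3,interpolation=2)
cv2.imwrite('pics/t9.png',b[:,:,::-1])
```

```text
t 51.5 pos [463.6 224.6  42.8] yaw 1.484 q6 1.98 open -0.1 F [-5.  -1.2  4. ] | shift [ 0.0011  0.0776 -0.0024] dist 0.078 twist -0.0
  if twisted first: tx,ty [0.0011 0.0776]
```

View pics/t9.png

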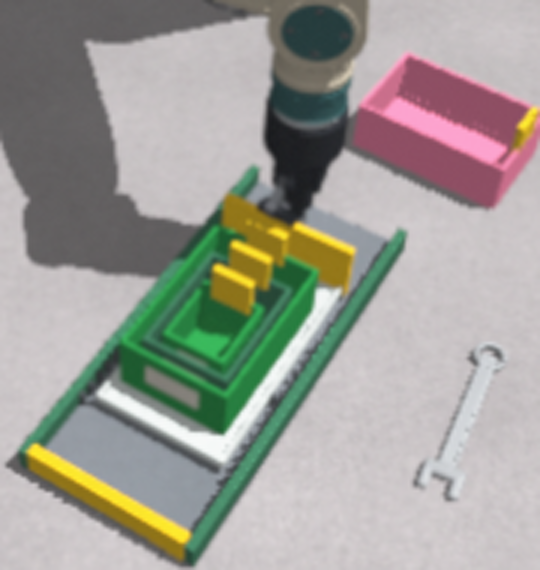

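The tray runs freely at about 5 N, straight and with the nest intact. The stop is at crop (105,500). Carry on.

Emit:
drive_tool(commands=[[[0.001,0.008,0,0],[0,0.008,0,0],[0,0.008,0,0],[0,0.008,0,0],[0,0.008,0,0],[0,0.008,0,0],[0,0.007,0,0],[0,0.005,0,0],[0,0.003,0,0],[0,0,0,0]]])

```text
time: 52.85
tcp_pos: [527.3, 220.7, 42.8]
tool_rot: [0.737, 0.676, -0.001, -0.0]
ft_force: [-2.8, -2.0, -0.8]
opening: -0.2
gripper_force: 1.4
```

Emit:
drive_tool(commands=[[[0,0.004,0,0],[0,0.004,0,0],[0,0.004,0,0],[0,0.003,0,0],[0,0,0,0]]])

```text
time: 53.48
tcp_pos: [533.1, 220.2, 42.6]
tool_rot: [0.736, 0.676, -0.006, -0.007]
ft_force: [-23.1, 0.3, 15.1]
opening: -0.4
gripper_force: 12.0
```

Emit:
drive_tool(commands=[[[0,0.003,0,0],[0,0,0,0],[0,0,0,0]]])

```text
time: 53.85
tcp_pos: [533.1, 220.2, 42.6]
tool_rot: [0.736, 0.677, -0.008, -0.008]
ft_force: [-29.9, 1.7, 22.9]
opening: 0.2
gripper_force: 15.3
```

Emit:
drive_tool(commands=[[[0,-0.02,0,0],[0,-0.04,0,0],[0,-0.04,0,0],[0,0,-0.05,0],[0,0,-0.06,0],[0,0,-0.06,0],[0,-0.03,0,0],[0,0,0,0],[0,0,0,0]]])

```text
time: 54.98
tcp_pos: [417.3, 231.3, 213.5]
tool_rot: [0.737, 0.676, 0.001, 0.0]
ft_force: [-0.2, 0.3, 0.4]
opening: -0.2
gripper_force: 0.0
```

Run:
```python
from fit import *
G={c:cam(c) for c in('top','scene')}
to(541,219,45,1.484)
g=G['scene'];m=yel(g)
for c,g in G.items(): print(c,[np.round(at(g,r['uv'],50)) for r in spot_point('push_plate',c)[:2]])
V=[]
for c,g in G.items():
    P=proj(g,[[554,218,50]])[0].astype(int);k=np.zeros((384,512),bool);k[P[1]-30:P[1]+30,P[0]-32:P[0]+32]=1
a=cv2.resize(G['top']['frame'][70:250,130:440],(640,372),interpolation=2);b=cv2.resize(G['scene']['frame'][130:345,100:400],(320,229),interpolation=2)
b=cv2.resize(G['scene']['frame'][150:345,90:400],(355,223),interpolation=2);cv2.imwrite('pics/f.png',np.vstack([a,np.hstack([b,np.zeros((223,285,3),np.uint8)])])[:,:,::-1])
```

```text
t 55.1 pos [416.9 230.9 212.9] yaw 1.484 q6 2.03 open -0.2 F [ 0.2  0.4 -0.4] | shift [-0.0011  0.1246  0.1679] dist 0.125 twist -0.0
  if twisted first: tx,ty [-0.0011  0.1247]
top [array([ 576., -408.,   50.]), array([541., 217.,  50.])]
scene [array([685., 199.,  50.]), array([546., 211.,  50.])]
```

View pics/f.png

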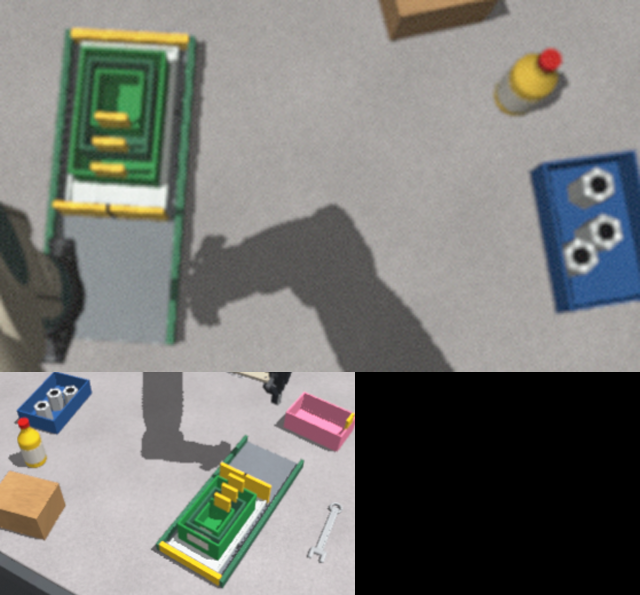

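The tray's far end sits against the yellow stop, the nest is flat and all three couplings are in the box. One last check of the travel from the stripe pixel, then I'll hand in.

Run:
```python
from fit import *
g=cam('top');m=yel(g);X=[]
for u in range(164,205,5):
    k=np.where(m[155:185,u])[0]+155
    if len(k): X.append(at(g,[u,k[-1]+.5],80)[:2])
X=np.array(X);print(np.round(X,1).tolist(),np.polyfit(X[:,1],X[:,0],1))
d=(X-[401,231.5])@[.9962,-.0865];print('travel',np.round(d,1))
if np.median(d)>144.5: print(sign_off())
```

```text
[[544.7, 265.7], [544.4, 252.6], [541.4, 239.5], [541.1, 226.5], [543.4, 213.4], [537.7, 200.4], [537.4, 187.4], [537.1, 174.4], [534.1, 161.4]] [9.65732961e-02 5.19524487e+02]
travel [140.2 141.  139.2 140.  143.4 138.9 139.7 140.5 138.7]
```

The travel reads about 140 mm, below the limit, so I haven't handed in. I'll check for a gap at the stop numerically.

Run:
```python
from fit import *
G={c:cam(c) for c in('top','scene')}
old={c:cv2.resize(cv2.imread(f'pics/{c}0.png')[:,:,::-1],(512,384),interpolation=cv2.INTER_AREA) for c in G}
R=lambda f,g,X:cv2.remap(f,proj(g,X).astype(np.float32)[:,None],None,cv2.INTER_LINEAR)[:,0].astype(int)
ln=lambda x,o: 230.0-.0865*(x-403)+o
for c,g in G.items():
  for o in(-58,58):
    for n,f,xs in(('old',old[c],range(624,660,4)),('new',g['frame'],range(764,812,4))):
        print(c,o,n,[(x,*R(f,g,[[x,ln(x,o),25]])[0]) for x in xs])
# plate top edge, yellow profile, old vs new
def edge(f,g,x0,o,z=80):
    xs=np.arange(x0-25,x0+25,.5);p=R(f,g,[[x,ln(x,o),z] for x in xs]);w=np.clip(p[:,0]-p[:,2]-60,0,None);return (w*xs).sum()/w.sum()
for c,g in G.items():
    o=np.array([-50,-40,-30,-20,20,30,40,50])
    a=[edge(old[c],g,404,k) for k in o];b=[edge(g['frame'],g,548,k) for k in o];print(c,np.round(a,1),np.round(b,1),np.round(np.subtract(b,a),1))
```

```text
top -58 old [(624, np.int64(226), np.int64(230), np.int64(226)), (628, np.int64(225), np.int64(230), np.int64(225)), (632, np.int64(214), np.int64(221), np.int64(215)), (636, np.int64(183), np.int64(190), np.int64(187)), (640, np.int64(142), np.int64(147), np.int64(149)), (644, np.int64(126), np.int64(132), np.int64(135)), (648, np.int64(128), np.int64(131), np.int64(134)), (652, np.int64(123), np.int64(129), np.int64(132)), (656, np.int64(124), np.int64(130), np.int64(133))]
top -58 new [(764, np.int64(191), np.int64(197), np.int64(191)), (768, np.int64(228), np.int64(232), np.int64(227)), (772, np.int64(225), np.int64(230), np.int64(225)), (776, np.int64(207), np.int64(214), np.int64(207)), (780, np.int64(205), np.int64(208), np.int64(196)), (784, np.int64(161), np.int64(151), np.int64(120)), (788, np.int64(174), np.int64(146), np.int64(65)), (792, np.int64(234), np.int64(197), np.int64(76)), (796, np.int64(238), np.int64(208), np.int64(85)), (800, np.int64(227), np.int64(199), np.int64(115)), (804, np.int64(183), np.int64(172), np.int64(149)), (808, np.int64(162), np.int64(158), n
[... 2941 characters left out ...]
 np.int64(248), np.int64(247)), (784, np.int64(245), np.int64(248), np.int64(247)), (788, np.int64(234), np.int64(232), np.int64(216)), (792, np.int64(244), np.int64(224), np.int64(93)), (796, np.int64(252), np.int64(232), np.int64(46)), (800, np.int64(250), np.int64(227), np.int64(44)), (804, np.int64(181), np.int64(147), np.int64(28)), (808, np.int64(145), np.int64(116), np.int64(25))]
top [401.3 402.1 402.6 403.4 406.9 407.9 408.8 409. ] [544.3 544.7 545.6 547.  550.4 551.3 551.7 553. ] [143.1 142.6 143.  143.6 143.5 143.3 142.9 144. ]
scene [410.2 411.2 411.4 412.  413.8 414.7 414.8 415.6] [554.2 555.4 558.7 558.9 558.6 559.2 559.3 559.8] [144.  144.2 147.3 146.9 144.8 144.6 144.5 144.3]
```

Both views show white tray lip running straight into the yellow stop with no grey gap. The plate moved evenly across its width, so it isn't skewed, and it stalled hard at 30 N. It's against the stop. I'll check the large bin's position on the tray and hand in.

Run:
```python
from fit import *
g=cam('scene');p=[675,207,-.087];V=[(g,bg(g,p[:2]+[52]))]
r=fit('L2',p,V,22);print(r)
d=r[0][:2]-np.array([522.5+.996*147,221.3-.0865*147]);c=[.9962*d[0]-.0865*d[1],.0865*d[0]+.9962*d[1]];print('bin in tray',c)
if abs(c[0])<26 and abs(c[1])<12: print(sign_off())
```

```text
cc [ 245  241   70   73 1968]
(array([ 6.74070e+02,  2.06641e+02, -9.40000e-02]), np.float64(0.027))
bin in tray [np.float64(5.306512350000018), np.float64(-1.4899477000000272)]
the job is handed in; nothing more can be done
None
```

The job is handed in, with no verdict returned: all three couplings are in the blue box, the three bins are nested flat on the tray, and the tray is stalled against the stop with no visible gap, though its travel measured only 140–147 mm in the images (143 mm needed).

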